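# Put the seasonings and produce back after cooking

## Robot

A 7-joint arm with a two-finger parallel gripper is mounted at the origin on a cart in front of the work surface, level with it; the furniture and walls round the work are solid. World frame = base frame: x ahead of the robot, y to its left, z up, the work surface at z = 0. Lengths are in m, angles in rad, forces in N, time in s.
With the tool pointing down it reaches from about 0.425 to 0.925 m from the base axis. Payload 6.8 kg.
Tool frame: the origin (TCP) lies at the very end of the fingers, on their centre line; the grasp point (between the pads) lies 19 mm behind it (hold_point_z is the distance from the TCP to the grasp point, in m); z points along the fingers, y is the direction in which the jaws open and shut (so a half turn about z gives the same grasp; the last joint's range is limited). The gripper opens to 85 mm and grips with 20 to 120 N. Pads are 22 mm wide; open, the fingers measure 114 mm over their backs; the gripper's body (76 mm by 85 mm) begins 54 mm behind the grasp point. The pads swing forward as they close: fully open they stand 13 mm farther back than shut.
Start: joints at [-1.378, 0.477, 0.022, 1.555, -0.011, 1.109, -0.083], TCP at [0.2, 0.645, 0.231] pointing down, gripper open.
Joint ranges: [-2.96, 2.96], [-0.34, 2.1], [-1.41, 1.46], [0.24, 2.44], [-1.37, 4.51], [0.17, 1.92], [-2.96, 2.96]. Speed limits (rad/s): [2.39, 2.39, 3.14, 3.14, 3.14, 3.14, 3.14].

## Interface

Orientations are given as a unit quaternion [w, x, y, z].
In Python, from station import get_obs, read_camera, calibration, hand_in, regions_of, hold_point_z gives the robot as it stands.
- The arm moves only by the tool send_rows, never from a script. Its argument "motion" is text: rows parted by semicolons, each of 7 numbers parted by spaces: the shift along the world's x, y, z in cm, then the turn, a rotation vector about the world's x, y, z in degrees, then the closure, from 0 (fully open) to 1 (shut). In form: dx dy dz rx ry rz fingers; .... A call has 1 to 20 rows; each row shifts and turns the pose as measured when the row begins; what a row does not reach is not made up. A row lasts 1/12 s, in which the tool goes at most 41.7 mm and 7.16 degrees, less where a joint would pass 70% of its speed; a pose out of reach is approached as far as the arm can. A call is refused whole if a number of a shift passes 4.17 or a number of a turn 7.16, either way. A call with a gripper value outside its range is refused whole. The fingers move at their own pace and stop on an object; "newtons" is the grip in N (left out, the last holds). Time passes only in rows, so rows that do not move let the fingers close. It gives the time, the measured TCP pose, the force and the opening at its end, in the units of the state.
- get_obs(): the state, without advancing time (a new reading comes with each control period).
- read_camera(name): name is "scene" or "side" or "wrist"; returns the picture (480x640x3 uint8, red, green, blue); there is no depth.
- calibration(name): a dict with "mtx" (3x3 intrinsics, pixels), "R" (3x3) and "t" (3): a world point X has camera coordinates R X + t; the wrist camera has in their place "hand_eye" (4x4, takes a point from camera to tool coordinates, whose origin is the TCP and whose axes are the flange's). Camera axes: x right, y down, z forward; pixel columns grow to the right and rows downward; lengths in m; the calibration is good to about 2 mm. A picture is of the moment at which its call begins: read the wrist's pose just before it. calibration takes no time and is no camera call.
- hand_in(): hands the job in, once; it reports no verdict.
Trained networks look in the newest picture that a camera, given by its name, has taken for a name from the list of things; names that differ only in an ending like _2 or _b are one class to them, and where a whole thing is asked for, a point or a joint stands for the part that bears it (a point fixed in the world has none). Each returns a list of dicts, best first, with "conf" (0 to 1); they miss things now and then, are a little off and sometimes report something else, mostly with a low value. They report only what shows in the picture. A call takes as long as a camera call. They do not tell look-alikes from the thing itself.
- regions_of(thing, camera): "region" (480x640 bool, what is visible of it) and "point" ([column, row] in pixels, amid what is visible of it).
The state is a dict: "t": time; "q": joint angles; "joint_vel": joint speeds; "joint_torque": joint torques, N m; "eef_pos": TCP position; "tool_rot": TCP orientation; "contact_force": force on the tool from outside, world axes, zero at the start; "torque": the same for the moment, N m; "gripper_width": opening from 0.0 (shut) to 1.0 (fully open).
Only numpy, scipy, OpenCV 4.12 (cv2) and the standard library are available. Lean on these libraries where they do the work, as an engineer would, in place of code of your own. Each camera call takes 0.05 s, during which the arm holds its last target.

## Task

Cooking is done, so put the four things left out on the worktop back where their kind is kept: the lemon in the blue fruit bowl, the garlic in the terracotta dish, and each spice jar upright in the wooden spice tray, in the same row as the jar of the same-coloured spice and in front of it. Set the glass jars down rather than dropping them, and leave the three jars that already stand in the tray where they are.

Things in the scene. Friction and masses are not known exactly. Their poses are not given: they have to be found in the camera images.
- lemon: Yellow lemon lying on its side, loose: 77 mm long along its own x, 51 mm wide along y, 52 mm high, 0.095 kg. It may be grasped across its width. Origin: under its middle, on the worktop as it lies at the start (turns with it if it rolls); z up at the start.
- garlic: Whitish-pink bulb of garlic with its short stalk up, loose: 60 mm (x) by 57 mm (y), 58 mm high with the stalk, widest about 22 mm up, 0.04 kg. Origin: under its middle, z up at the start.
- red_jar: The loose red jar to be put away: round glass spice jar with a dark brown wooden stopper that bears a round sticker of the spice's colour, 41 mm diameter, glass body 78 mm high, 96 mm with the stopper, 0.11 kg (to 0.15 kg), filled with brick-red spice. Stands (loose) on the worktop at the start. Origin: centre of its underside, z up its axis; yaw means nothing (round).
- yellow_jar: The loose yellow jar to be put away: round glass spice jar with a dark brown wooden stopper that bears a round sticker of the spice's colour, 41 mm diameter, glass body 78 mm high, 96 mm with the stopper, 0.11 kg (to 0.15 kg), filled with golden-yellow spice. Stands (loose) on the worktop at the start. Origin: centre of its underside, z up its axis; yaw means nothing (round).
- spice_tray: Fixed light-brown wooden tray, 170 (x) by 199 mm (y). Origin: under its centre; x runs along the rows from the front lip (-x, 20 mm high) to the back wall (54). Three rows 58 mm wide inside, centres y = -63, 0, +63 mm; inner walls 24 mm high, outer 32 (54 at the back). Floor 8 mm above the origin. At the back of each row (x +50) stands a jar; the front is free, a new jar belongs about x -45.
- tray_jar_red: Same kind of jar (41 mm diameter, 96 mm high) with brick-red spice, red sticker. Loose; stands in the rear half of one of the tray's three rows, which differs from start to start, its axis 50 mm behind the tray's centre; stays where it is. Origin: centre of its underside, z up.
- tray_jar_yellow: Same kind of jar (41 mm diameter, 96 mm high) with golden-yellow spice, yellow sticker. Loose; stands in the rear half of one of the tray's three rows, which differs from start to start, its axis 50 mm behind the tray's centre; stays where it is. Origin: centre of its underside, z up.
- tray_jar_green: Same kind of jar (41 mm diameter, 96 mm high) with olive-green spice, green sticker; no loose jar is of this kind. Loose; stands in the rear half of one of the tray's three rows, which differs from start to start, its axis 50 mm behind the tray's centre; stays where it is. Origin: centre of its underside, z up.
- fruit_bowl: Round blue bowl, empty, fixed on the worktop: 176 mm across the rim, 54 mm high, wall 5 mm, flat inner floor about 70 mm across, 7 mm above the worktop, sides curving up and out. Origin: under its centre, z up.
- garlic_dish: Shallow round terracotta dish, empty, fixed on the worktop: 120 mm across the rim, 32 mm high, wall 5 mm, flat inner floor 6 mm above the worktop. Origin: under its centre, z up. (Over the rear of the worktop hang wall cabinets, from about x = 0.63 m (handles 0.59) and 0.5 m up: carry things with the tool no higher than about 0.2 m so that the wrist stays clear of them.)
There are look-alikes about, which are no part of the job. What is shaped like the garlic but turquoise is not meant.

How it is judged:
At the end, for the whole second after the job is handed in: Red and yellow jar each stand upright on the tray's floor in the row of the same-coloured jar (14 mm from its centre line), in front of it; lemon centre within 60 mm of the bowl's axis, garlic within 45 mm of the dish's, both inside; the tray's own jars upright, moved under 25 mm; all at rest (((y of tray_jar_red in the frame of spice_tray between -0.083 and -0.043 m and y of red_jar in the frame of spice_tray between -0.077 and -0.049 m) or (y of tray_jar_red in the frame of spice_tray between -0.02 and 0.02 m and y of red_jar in the frame of spice_tray between -0.014 and 0.014 m) or (y of tray_jar_red in the frame of spice_tray between 0.043 and 0.083 m and y of red_jar in the frame of spice_tray between 0.049 and 0.077 m)) and x of red_jar in the frame of spice_tray between -0.08 and 0.015 m and z of red_jar in the frame of spice_tray between 0.002 and 0.014 m and angle between each of red_jar, yellow_jar, tray_jar_red, tray_jar_green, tray_jar_yellow's own z axis and vertical below 0.12 rad and linear speed of each of red_jar, yellow_jar, lemon, garlic below 0.03 m/s and angular speed of each of red_jar, yellow_jar, lemon, garlic below 0.5 rad/s and ((y of tray_jar_yellow in the frame of spice_tray between -0.083 and -0.043 m and y of yellow_jar in the frame of spice_tray between -0.077 and -0.049 m) or (y of tray_jar_yellow in the frame of spice_tray between -0.02 and 0.02 m and y of yellow_jar in the frame of spice_tray between -0.014 and 0.014 m) or (y of tray_jar_yellow in the frame of spice_tray between 0.043 and 0.083 m and y of yellow_jar in the frame of spice_tray between 0.049 and 0.077 m)) and x of yellow_jar in the frame of spice_tray between -0.08 and 0.015 m and z of yellow_jar in the frame of spice_tray between 0.002 and 0.014 m and distance of each of tray_jar_red, tray_jar_green, tray_jar_yellow from where it was at the start of the episode below 0.025 m and horizontal distance between lemon and fruit_bowl below 0.065 m and height (world z) of lemon below 0.08 m and horizontal distance between garlic and garlic_dish below 0.055 m and height (world z) of garlic below 0.075 m); the robot touches nothing.
It fails at once if the jar standing in the tray is knocked over or pushed more than 4 cm (tray_jar_red) (angle between tray_jar_red's own z axis and vertical above 0.5 rad or distance of tray_jar_red from where it was at the start of the episode above 0.04 m).
It fails at once if the jar standing in the tray is knocked over or pushed more than 4 cm (tray_jar_green) (angle between tray_jar_green's own z axis and vertical above 0.5 rad or distance of tray_jar_green from where it was at the start of the episode above 0.04 m).
It fails at once if the jar standing in the tray is knocked over or pushed more than 4 cm (tray_jar_yellow) (angle between tray_jar_yellow's own z axis and vertical above 0.5 rad or distance of tray_jar_yellow from where it was at the start of the episode above 0.04 m).
It fails at once if the red glass jar is dropped from more than about 4 cm instead of being set down (linear speed of red_jar above 0.9 m/s and contact force between the fingers and red_jar below 0.05 N).
It fails at once if the yellow glass jar is dropped from more than about 4 cm instead of being set down (linear speed of yellow_jar above 0.9 m/s and contact force between the fingers and yellow_jar below 0.05 N).
It also fails if it takes over 93 s, if anything falls off the work surface, if the arm or the gripper's body presses on something with over 40 N, if the wrist force passes 120 N, or if a joint passes its speed limit or range.

## Working session

There is one attempt and no reset: what is moved stays moved. The work goes in short steps, Python scripts to look and compute and a tool call to move; the robot and the scene stay as the last step left them, time stands still between calls to the robot, and variables do not carry over. Pictures are saved under pics/ and viewed, and the job is handed in when it is done.

Besides the shell and the picture viewer there is one more tool, called after ">>>" by a JSON object that holds its "method" and its "body", one argument or row to a line. send_rows: Moves the arm, as the interface text tells. Its arguments: {"type":"object","properties":{"motion":{"type":"string"},"newtons":{"type":"number"}},"required":["motion"]}

```bash
ls; mkdir -p pics
python3 - <<'E'
from station import *
import cv2
o=get_obs();print({k:(v if not hasattr(v,'round') else v.round(3)) for k,v in o.items()})
for n in ['scene','side','wrist']:
    im=read_camera(n);cv2.imwrite(f'pics/{n}0.png',im[:,:,::-1])
    c=calibration(n);print(n,c)
print(hold_point_z)
E
```

```text
pics
{'t': 0.0, 'q': array([-1.378,  0.478,  0.022,  1.556, -0.012,  1.109, -0.083]), 'joint_vel': array([-0.   ,  0.001,  0.   ,  0.002, -0.001,  0.002,  0.   ]), 'joint_torque': array([ 0.0000e+00, -5.9646e+01,  1.6080e+00, -2.8118e+01,  1.3000e-02,
        1.0000e-02,  0.0000e+00]), 'eef_pos': array([0.2  , 0.644, 0.23 ]), 'tool_rot': array([-0.   ,  0.15 ,  0.989, -0.001]), 'contact_force': array([-0.071, -0.206,  0.097]), 'torque': array([ 0.017, -0.034, -0.043]), 'gripper_width': 1.0000721610133836}
scene {'mtx': array([[617.84595283,   0.        , 323.2085533 ],
       [  0.        , 617.84595283, 236.9735322 ],
       [  0.        ,   0.        ,   1.        ]]), 'R': array([[ 0.75114864, -0.66012033,  0.00410734],
       [-0.35302016, -0.40694243, -0.84248123],
       [ 0.55781043,  0.63137866, -0.53871004]]), 't': array([-0.39445808,  0.22080013,  1.37797161])}
side {'mtx': array([[472.1390319 ,   0.        , 325.83494089],
       [  0.        , 472.1390319 , 248.19514082],
       [  0.        ,   0.        ,   1.        ]]), 'R': array([[ 0.97329439, -0.22935199,  0.00978265],
       [-0.07191162, -0.34508486, -0.93581257],
       [ 0.21800631,  0.91011763, -0.35236223]]), 't': array([-0.48159275,  0.0707073 ,  0.92656394])}
wrist {'mtx': array([[331.74605123,   0.        , 315.13568859],
       [  0.        , 331.74605123, 236.5710398 ],
       [  0.        ,   0.        ,   1.        ]]), 'hand_eye': array([[-3.14802249e-04, -9.57402550e-01, -2.88756398e-01,
         7.36127516e-02],
       [ 9.99999747e-01, -4.85672584e-04,  5.20099300e-04,
        -2.34412121e-04],
       [-6.38185463e-04, -2.88756161e-01,  9.57402461e-01,
        -1.42215553e-01],
       [ 0.00000000e+00,  0.00000000e+00,  0.00000000e+00,
         1.00000000e+00]])}
0.0187
```

View pics/scene0.png

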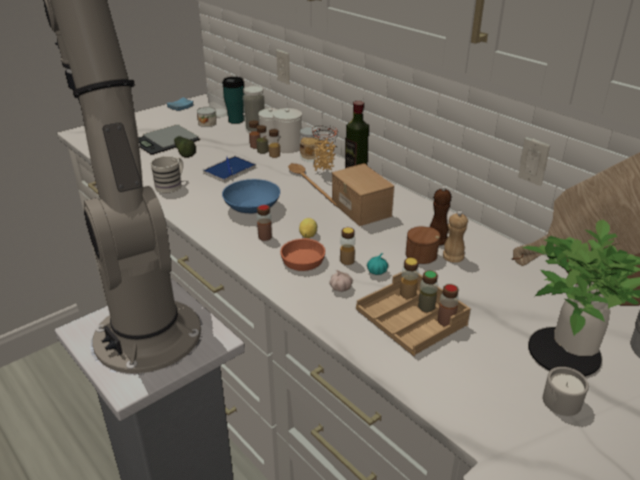

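View pics/side0.png

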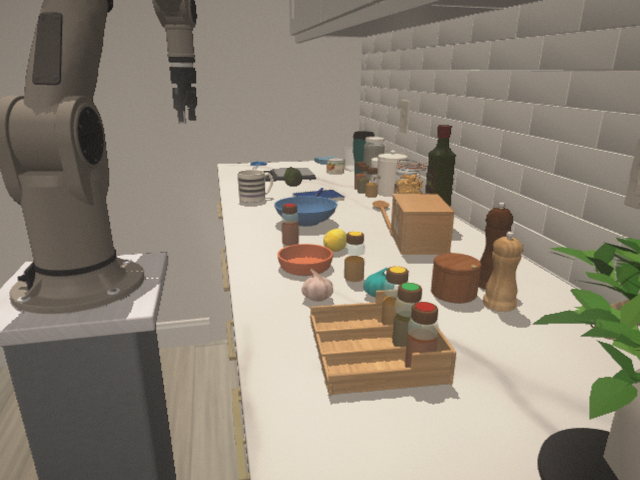

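View pics/wrist0.png

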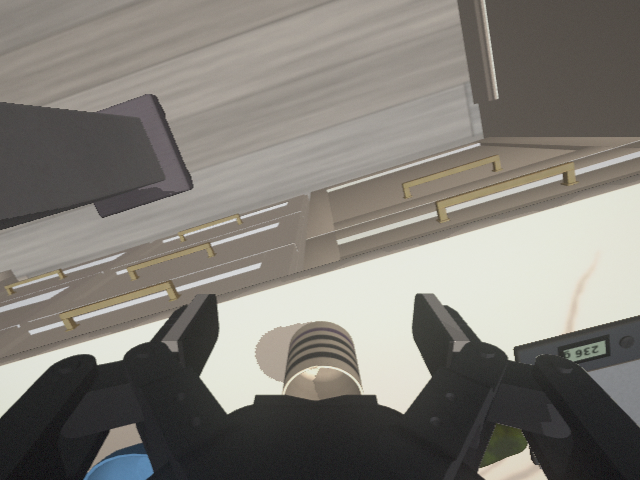

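```bash
cat > h.py <<'E'
from station import *
import cv2, numpy as np
from scipy.optimize import minimize, least_squares
from scipy.spatial.transform import Rotation as Ro
CAL={n:calibration(n) for n in ['scene','side','wrist']}
def proj(n,X,ext=None):
    c=CAL[n]; R,t=ext if ext else (c['R'],c['t'])
    p=np.atleast_2d(X)@R.T+t
    p=p@c['mtx'].T
    return p[:,:2]/p[:,2:]
def wrist_ext():
    o=get_obs(); w,x,y,z=o['tool_rot']
    T=np.eye(4);T[:3,:3]=Ro.from_quat([x,y,z,w]).as_matrix();T[:3,3]=o['eef_pos']
    M=np.linalg.inv(T@CAL['wrist']['hand_eye']); return M[:3,:3],M[:3,3]
def ray(n,uv,z,ext=None):
    c=CAL[n]; R,t=ext if ext else (c['R'],c['t'])
    d=R.T@np.linalg.inv(c['mtx'])@np.array([uv[0],uv[1],1.]); o=-R.T@t
    return o+d*(z-o[2])/d[2]
def bbox(m):
    ys,xs=np.where(m); return np.array([xs.min(),ys.min(),xs.max()+1,ys.max()+1],float)
E
python3 - <<'E'
from h import *
names=['red_jar','yellow_jar','lemon','garlic','tray_jar_red','tray_jar_yellow','tray_jar_green','spice_tray','fruit_bowl','garlic_dish']
S={}
for n in ['scene','side']:
    im=read_camera(n)
    for k in names:
        r=regions_of(k,n)
        for i,d in enumerate(r):
            print(n,k,round(d['conf'],2),np.round(d['point']),bbox(d['region']),d['region'].sum())
            S[f'{n}|{k}|{i}']=d['region']
    cv2.imwrite(f'pics/{n}1.png',im[:,:,::-1])
np.savez_compressed('reg.npz',**S)
print(get_obs()['t'])
E
```

```text
scene red_jar 0.83 [262. 220.] [256. 204. 273. 240.] 500
scene yellow_jar 0.93 [345. 244.] [340. 227. 356. 265.] 525
scene lemon 0.82 [311. 228.] [300. 218. 318. 238.] 278
scene lemon 0.4 [345. 243.] [340. 227. 356. 265.] 508
scene garlic 0.63 [343. 280.] [330. 270. 353. 291.] 362
scene garlic 0.54 [376. 264.] [367. 254. 389. 275.] 322
scene tray_jar_red 0.61 [448. 301.] [438. 283. 459. 326.] 678
scene tray_jar_yellow 0.66 [408. 278.] [400. 257. 419. 299.] 658
scene tray_jar_green 0.96 [428. 294.] [418. 270. 438. 312.] 674
scene spice_tray 0.95 [407. 316.] [356. 272. 472. 355.] 4309
scene fruit_bowl 0.89 [250. 195.] [222. 178. 282. 213.] 1568
scene garlic_dish 0.83 [300. 257.] [280. 237. 326. 271.] 1229
scene garlic_dish 0.75 [426. 291.] [418. 270. 438. 311.] 653
side red_jar 0.94 [291. 224.] [281. 204. 299. 246.] 646
side yellow_jar 0.75 [355. 257.] [343. 231. 365. 284.] 991
side yellow_jar 0.43 [310. 208.] [275. 196. 336. 227.] 1085
side lemon 0.92 [334. 242.] [323. 229. 346. 252.] 402
side garlic 0.88 [319. 287.] [301. 271. 333. 302.] 680
side garlic 0.62 [374. 281.] [364. 271. 385. 295.] 324
side garlic 0.6 [302. 259.] [277. 244. 333. 276.] 1425
side tray_jar_red 0.86 [421. 331.] [405. 302. 438. 368.] 1448
side tray_jar_yellow 0.8 [389. 288.] [382. 267. 408. 325.] 870
side tray_jar_yellow 0.29 [335. 241.] [323. 230. 346. 252.] 402
side tray_jar_yellow 0.29 [406. 308.] [392. 283. 422. 348.] 1135
side tray_jar_green 0.98 [404. 307.] [392. 283. 422. 346.] 1118
side tray_jar_green 0.74 [315. 287.] [301. 271. 333. 302.] 672
side spice_tray 0.91 [366. 356.] [310. 291. 455. 395.] 8694
side fruit_bowl 0.68 [310. 206.] [275. 196. 337. 227.] 1096
side fruit_bowl 0.67 [352. 258.] [343. 232. 365. 283.] 941
side garlic_dish 0.86 [303. 258.] [277. 243. 333. 276.] 1501
1.25
```

```bash
cat >> h.py <<'E'
a=np.linspace(0,2*np.pi,72,endpoint=False)
def ring(r,z): return np.c_[r*np.cos(a),r*np.sin(a),np.full(72,z)]
def ell(ax,ay,h): 
    # ellipsoid resting on z=0
    return np.vstack([np.c_[ax*np.cos(a)*np.cos(p),ay*np.sin(a)*np.cos(p),h/2+h/2*np.sin(p)+0*a] for p in np.linspace(-1.5,1.5,21)])
JAR=np.vstack([ring(.0205,0),ring(.0205,.075),ring(.015,.096)])
BOWL=np.vstack([ring(.088,.054),ring(.04,0)])
DISH=np.vstack([ring(.060,.032),ring(.045,0)])
GAR=np.vstack([ell(.03,.0285,.044),ring(.004,.058)])
def fitbb(P,views,x0,yaw=False):
    def res(p):
        Q=P
        if yaw: c,s=np.cos(p[2]),np.sin(p[2]); Q=P@np.array([[c,s,0],[-s,c,0],[0,0,1]])
        r=[]
        for n,bb,ext in views:
            uv=proj(n,Q+np.array([p[0],p[1],0]),ext)
            r+=list(np.r_[uv.min(0),uv.max(0)]-bb)
        return np.array(r)
    s=least_squares(res,x0,loss='soft_l1'); return s.x,res(s.x)
E
python3 - <<'E'
from h import *
S=np.load('reg.npz')
for k,P,i in [('red_jar',JAR,0),('yellow_jar',JAR,0),('garlic',GAR,0),('fruit_bowl',BOWL,0),('garlic_dish',DISH,0),('tray_jar_red',JAR,0),('tray_jar_yellow',JAR,0),('tray_jar_green',JAR,0),('lemon',ell(.0385,.0255,.052),0)]:
    if k.startswith('tray'): P=P+[0,0,.008]
    vs=[(n,bbox(S[f'{n}|{k}|0']),None) for n in ['scene','side']]
    for y0 in ([0.0,0.8,1.57,2.3] if k=='lemon' else [0]):
        x,r=fitbb(P,vs,[.6,0]+([y0] if k=='lemon' else []),k=='lemon')
        print(k,x.round(4),r.round(1))
for n,f in [('scene',(240,180,480,360)),('side',(260,180,470,400))]:
    im=cv2.imread(f'pics/{n}1.png')[f[1]:f[3],f[0]:f[2]]
    cv2.imwrite(f'pics/{n}1c.png',cv2.resize(im,None,fx=2.7,fy=2.7,interpolation=cv2.INTER_CUBIC))
E
```

```text
red_jar [0.4426 0.1527] [-0.1  1.2 -0.9  1.8  0.9 -0.8  0.3 -0.5]
yellow_jar [ 0.5341 -0.0839] [-0.9  1.2 -0.4  1.8  0.9  0.3  0.4 -1.7]
garlic [ 0.4402 -0.163 ] [-0.8  0.4  0.2  2.6  0.  -1.   0.7 -0.2]
fruit_bowl [0.5145 0.3097] [-0.3  0.7 -0.7  1.9  0.2 -0.6  2.1 -0.5]
garlic_dish [ 0.4489 -0.0049] [-0.6  1.9 -0.4  0.4  0.4  0.3  0.7 -0.8]
tray_jar_red [ 0.5349 -0.4092] [-2.6  0.2 -1.5  0.7  0.1 -2.2  1.6  6.2]
tray_jar_yellow [ 0.5444 -0.2853] [-1.6  0.7 -0.9  0.2  0.1 -1.9  2.3  3.4]
tray_jar_green [ 0.5389 -0.3472] [-1.9  0.2 -1.   0.7  0.2 -1.9  1.2  3.5]
lemon [0.5358 0.0762 0.9702] [-1.3  0.6 -0.8  2.2  0.7 -0.3  1.1  0.1]
lemon [0.5358 0.0762 0.9702] [-1.3  0.6 -0.8  2.2  0.7 -0.3  1.1  0.1]
lemon [0.5357 0.0763 1.0292] [-1.4  0.6 -0.7  2.1  0.9 -0.4  0.9  0.1]
lemon [0.5358 0.0762 0.9702] [-1.3  0.6 -0.8  2.2  0.7 -0.3  1.1  0.1]
```

View pics/scene1c.png

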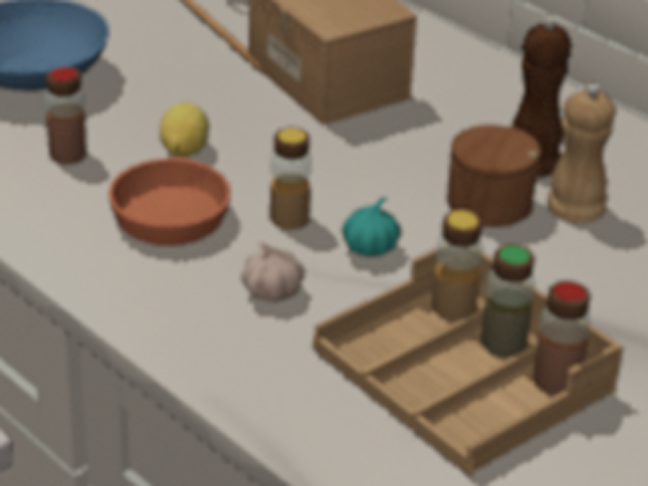

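View pics/side1c.png

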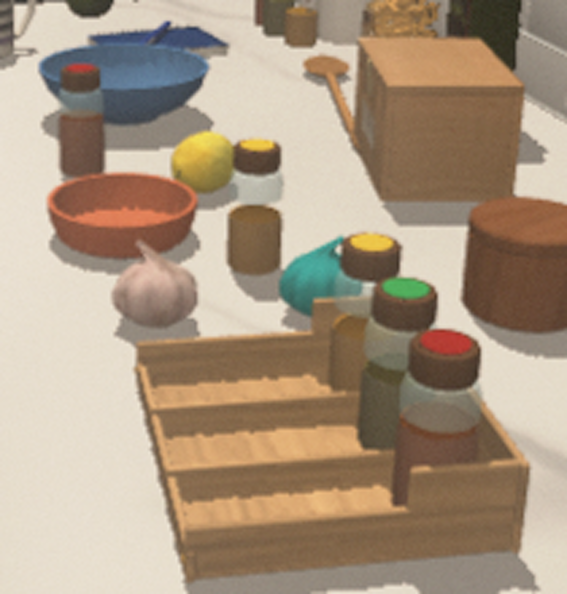

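Run:
```python
from h import *
S=np.load('reg.npz')
# tray hull: silhouettes
B=[(-.085,s*.0995,z) for s in(-1,1) for z in(0,.032)]+[(.085,s*.0995,z) for s in(-1,1) for z in(0,.054)]
B=np.array(B)
mj={}
# sticker pixel centres by colour inside jar regions
for n in ['scene','side']:
    im=cv2.imread(f'pics/{n}1.png'); hsv=cv2.cvtColor(im,cv2.COLOR_BGR2HSV).astype(int)
    for k,lo,hi in [('red',170,186),('yellow',18,35),('green',45,85)]:
        for pre in ['tray_jar_']+(['xx'] if k=='green' else ['']):
            key=f'{n}|{pre}{k}|0' if pre else f'{n}|{k}_jar|0'
            if key not in S: continue
            m=S[key]; b=bbox(m); h=hsv[...,0].copy(); h[h<8]+=180
            mm=(h>=lo)&(h<=hi)&(hsv[...,1]>140)&(hsv[...,2]>90)
            yy,xx=np.where(mm); s=(xx>b[0]-3)&(xx<b[2]+3)&(yy>b[1]-4)&(yy<b[1]+.3*(b[3]-b[1]))
            z=.104 if pre else .096
            c=np.array([xx[s].mean()+.5,yy[s].mean()+.5]); mj[n,pre+k]=c
            print(key,s.sum(),c.round(1),ray(n,c,z).round(4))
rows={'red':-.063,'green':0,'yellow':.063}
def tf(p,P): c,s=np.cos(p[2]),np.sin(p[2]); return P@np.array([[c,s,0],[-s,c,0],[0,0,1]])+np.array([p[0],p[1],0])
def res(p):
    r=[]
    for n in ['scene','side']:
        uv=proj(n,tf(p,B)); r+=list(np.r_[uv.min(0),uv.max(0)]-bbox(S[f'{n}|spice_tray|0']))
        for k,y in rows.items(): r+=list(proj(n,tf(p,np.array([[.05,y,.104]])))[0]-mj[n,'tray_jar_'+k])
    return np.array(r)
s=least_squares(res,[.5,-.35,0],loss='soft_l1');print(s.x.round(4),res(s.x).round(1))
for n,f in [('scene',(240,180,480,360)),('side',(260,180,470,400))]:
    im=cv2.imread(f'pics/{n}1.png'); im=cv2.resize(im[f[1]:f[3],f[0]:f[2]],None,fx=3,fy=3,interpolation=cv2.INTER_CUBIC)
    for y in(-.0995,-.0325,-.0305,.0305,.0325,.0995):
        uv=((proj(n,tf(s.x,np.array([[-.085,y,.02],[.085,y,.02]])))-f[:2])*3).astype(int); cv2.line(im,tuple(map(int,uv[0])),tuple(map(int,uv[1])),(255,0,0),1)
    for z in(0,.02):
        uv=((proj(n,tf(s.x,np.array([[-.085,-.0995,z],[-.085,.0995,z]])))-f[:2])*3).astype(int); cv2.line(im,tuple(map(int,uv[0])),tuple(map(int,uv[1])),(0,0,255),1)
    cv2.imwrite(f'pics/{n}1t.png',im[-330:] if n=='side' else im[200:])
for k,y in rows.items():
    print(k,tf(s.x,np.array([[-.045,y,.008]])).round(4))
```

```text
scene|tray_jar_red|0 64 [451.  288.4] [ 0.5346 -0.4142  0.104 ]
scene|red_jar|0 34 [263.8 207.9] [0.4439 0.1515 0.096 ]
scene|tray_jar_yellow|0 78 [411.5 261.5] [ 0.5466 -0.2877  0.104 ]
scene|yellow_jar|0 44 [348.2 231.2] [ 0.5351 -0.0843  0.096 ]
scene|tray_jar_green|0 0 [nan nan] [nan nan nan]
side|tray_jar_red|0 141 [425.4 306.8] [ 0.5323 -0.4144  0.104 ]
side|red_jar|0 25 [289.9 205.5] [0.4406 0.1472 0.096 ]
side|tray_jar_yellow|0 84 [397.9 270. ] [ 0.5422 -0.2897  0.104 ]
side|yellow_jar|0 70 [350.9 234.1] [ 0.5247 -0.0845  0.096 ]
side|tray_jar_green|0 0 [nan nan] [nan nan nan]<stdin>:18: RuntimeWarning: Mean of empty slice.
  ret = ret.dtype.type(ret / rcount)
Traceback (most recent call last):
ValueError: Residuals are not finite in the initial point.
```

Run:
```python
from h import *
S=np.load('reg.npz')
B=[(-.085,s*.0995,z) for s in(-1,1) for z in(0,.032)]+[(.085,s*.0995,z) for s in(-1,1) for z in(0,.054)]
B=np.array(B)
mj={('scene','red'):(451,288.4),('scene','yellow'):(411.5,261.5),('scene','green'):(430.9,274.7),('side','red'):(425.4,306.8),('side','yellow'):(397.9,270),('side','green'):(410.7,287.2)}
rows={'red':-.063,'green':0,'yellow':.063}
def tf(p,P): c,s=np.cos(p[2]),np.sin(p[2]); return P@np.array([[c,s,0],[-s,c,0],[0,0,1]])+np.array([p[0],p[1],0])
def res(p):
    r=[]
    for n in ['scene','side']:
        uv=proj(n,tf(p,B)); r+=list((np.r_[uv.min(0),uv.max(0)]-bbox(S[f'{n}|spice_tray|0']))*.5)
        for k,y in rows.items(): r+=list(proj(n,tf(p,np.array([[.05,y,.104]])))[0]-mj[n,k])
    return np.array(r)
s=least_squares(res,[.5,-.35,0],loss='soft_l1');print(s.x.round(4),res(s.x).round(1))
for n,f in [('scene',(240,180,480,360)),('side',(260,180,470,400))]:
    im=cv2.imread(f'pics/{n}1.png'); im=cv2.resize(im[f[1]:f[3],f[0]:f[2]],None,fx=3,fy=3,interpolation=cv2.INTER_CUBIC)
    for y in(-.0995,-.0325,-.0305,.0305,.0325,.0995):
        uv=((proj(n,tf(s.x,np.array([[-.085,y,.02],[.085,y,.02]])))-f[:2])*3).astype(int); cv2.line(im,tuple(map(int,uv[0])),tuple(map(int,uv[1])),(255,0,0),1)
    for z in(0,.02):
        uv=((proj(n,tf(s.x,np.array([[-.085,-.0995,z],[-.085,.0995,z]])))-f[:2])*3).astype(int); cv2.line(im,tuple(map(int,uv[0])),tuple(map(int,uv[1])),(0,0,255),1)
    cv2.imwrite(f'pics/{n}1t.png',im[-330:] if n=='side' else im[200:])
for k,y in rows.items():
    print(k,tf(s.x,np.array([[-.045,y,.008]])).round(4))
```

```text
[ 0.4881 -0.3474 -0.0934] [-0.6 -2.4 -0.6  1.8 -0.6  0.5 -0.7  0.5 -0.3  0.7  0.6 -1.7  1.1  1.1
 -0.1  0.2  0.2 -0.4  0.8 -0.2]
red [[ 0.4375 -0.4059  0.008 ]]
green [[ 0.4433 -0.3432  0.008 ]]
yellow [[ 0.4492 -0.2804  0.008 ]]
```

View pics/scene1t.png

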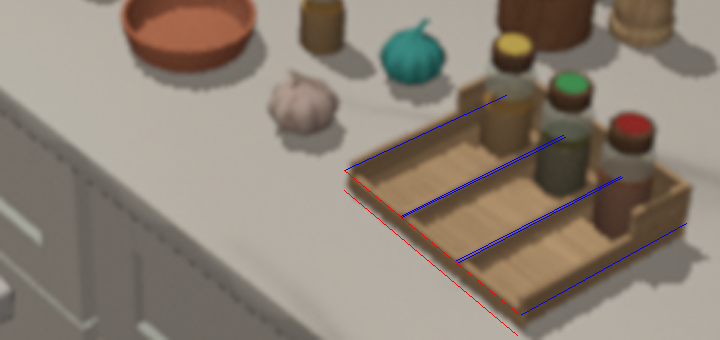

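View pics/side1t.png

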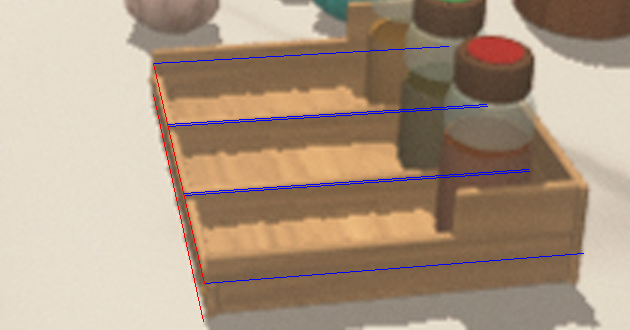

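>>> {"method": "send_rows", "body": {
  "motion": "2.2 -3 -0.2 0 0 1 0; 2.2 -3 -0.2 0 0 1 0; 2.2 -3 -0.2 0 0 1 0; 2.2 -3 -0.2 0 0 1 0; 2.2 -3 -0.2 0 0 1 0; 2 -3 -0.2 0 0 1 0; 2 -3 -0.2 0 0 1 0; 2 -3 -0.2 0 0 1 0; 2 -3 -0.2 0 0 1 0; 2 -3 -0.2 0 0 1 0; 1 -3 -0.2 0 0 1 0; 1 -3 -0.2 0 0 1 0; 1 -3 -0.2 0 0 0 0; 1 -3 -0.2 0 0 0 0; 0 -3 0 0 0 0 0; 0 -3 0 0 0 0 0; 0 -3 0 0 0 0 0; 0 -2 0 0 0 0 0; 0 0 0 0 0 0 0; 0 0 0 0 0 0 0"
}}

```text
t: 2.92
eef_pos: [0.4534, 0.0891, 0.2055]
tool_rot: [0.002, 0.04, 0.999, 0.005]
contact_force: [0.6, 0.6, 0.1]
gripper_width: 1.001
```

```bash
cat >> h.py <<'E'
def state():
    o=get_obs(); w,x,y,z=o['tool_rot']; R=Ro.from_quat([x,y,z,w]).as_matrix()
    print('t',round(o['t'],2),'p',o['eef_pos'].round(4),'jaw ang',np.degrees(np.arctan2(R[1,1],R[0,1])).round(2),'tz',R[:,2].round(4),'F',o['contact_force'].round(1),'w',round(o['gripper_width'],3),'q',o['q'].round(2))
E
python3 - <<'E'
from h import *
state()
ext=wrist_ext(); im=read_camera('wrist'); cv2.imwrite('pics/wrist2.png',im[:,:,::-1])
E
```

```text
t 2.92 p [0.4534 0.0891 0.2055] jaw ang 85.47 tz [ 0.0037  0.0094 -0.9999] F [0.6 0.6 0.1] w 1.001 q [-0.54  0.15  0.24  2.09 -0.05  0.9   1.22]
```

View pics/wrist2.png

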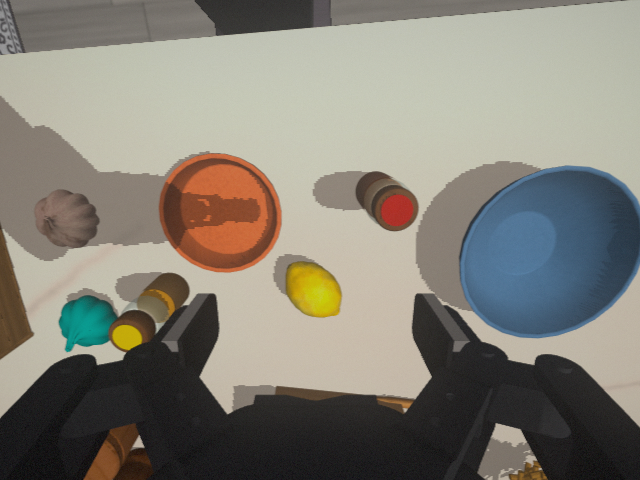

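Run:
```python
from h import *
S=np.load('reg.npz'); ext=wrist_ext(); im=read_camera('wrist')
out={}
for k,P in [('red_jar',JAR),('yellow_jar',JAR),('garlic',GAR),('fruit_bowl',BOWL),('garlic_dish',DISH),('lemon',ell(.0385,.0255,.052))]:
    for d in regions_of(k,'wrist')[:3]:
        bb=bbox(d['region']); L=k=='lemon'
        x,r=fitbb(P,[('wrist',bb,ext)],[.5,.1]+([-.5] if L else []),L)
        print(k,round(d['conf'],2),np.round(d['point']),bb,x.round(4),r.round(1))
        if L:
            ys,xs=np.where(d['region']); v=np.cov(xs,ys); w,e=np.linalg.eigh(v); print('axis px',e[:,1],w**.5*2)
            c=np.array([xs.mean(),ys.mean()]); p0=ray('wrist',c-20*e[:,1],.026,ext);p1=ray('wrist',c+20*e[:,1],.026,ext); print('yaw deg',np.degrees(np.arctan2(*(p1-p0)[1::-1])),(p0+p1)/2)
state()
```

```text
red_jar 0.56 [384. 201.] [356. 171. 419. 232.] [0.442  0.1565] [ 0.8  1.5 -0.5 -1. ]
yellow_jar 0.67 [149. 310.] [110. 273. 190. 352.] [ 0.5344 -0.0798] [-0.1 -0.7  0.1  0.6]
garlic 0.87 [ 88. 321.] [ 59. 295. 118. 352.] [ 0.5579 -0.168 ] [ 0.   1.9 -0.  -2.7]
garlic 0.69 [ 66. 220.] [ 35. 188. 100. 248.] [ 0.4396 -0.1557] [-0.7  0.4  0.8 -0.4]
fruit_bowl 0.88 [552. 251.] [460. 165. 640. 338.] [0.5093 0.3082] [-4.8 -0.4  3.4  1.1]
garlic_dish 0.92 [224. 210.] [158. 153. 282. 272.] [ 0.4472 -0.0013] [-0.1 -0.6  0.1  0.9]
lemon 0.83 [310. 288.] [285. 260. 344. 318.] [ 0.5357  0.0832 -0.8488] [-1.  -1.1  1.   1.4]
axis px [-0.73887046 -0.67384749] [24.34143514 33.8164546 ]
yaw deg -139.76854246640295 [0.53627152 0.08273916 0.026     ]
lemon 0.59 [223. 213.] [160. 153. 282. 272.] [ 0.4239 -0.0256 -0.5142] [  3.    1.5 -59.5 -41.9]
axis px [-0.82801063 -0.5607124 ] [57.75904069 62.81880798]
yaw deg -131.00116097719626 [ 0.44501631 -0.00218302  0.026     ]
lemon 0.55 [ 69. 221.] [ 36. 189.  99. 248.] [ 0.4433 -0.1532 -0.6624] [-1.9 -1.7  3.2  9.2]
axis px [-0.87408456 -0.48577379] [27.35989489 32.22088103]
yaw deg -127.96902907115522 [ 0.43898582 -0.15424499  0.026     ]
t 3.32 p [0.4533 0.0908 0.2052] jaw ang 85.7 tz [ 0.003  0.009 -1.   ] F [0.1 0.1 0.3] w 1.0 q [-0.54  0.15  0.23  2.09 -0.05  0.9   1.22]
```

Run:
```python
from h import *
for uv in [(335,206),(362,220),(391,208)]: print(uv,ray('scene',uv,0).round(3))
for uv in [(400,250),(447,250)]: print(uv,ray('side',uv,0).round(3))
# fine lemon yaw & centre by mask IoU in wrist
ext=wrist_ext(); im=read_camera('wrist')
m=regions_of('lemon','wrist')[0]['region']; n=cv2.convexHull(np.argwhere(m)[:,::-1].astype(np.int32))
def iou(p):
    c,s=np.cos(p[2]),np.sin(p[2]); Q=ell(.0385,.0255,.052)@np.array([[c,s,0],[-s,c,0],[0,0,1]])+[p[0],p[1],0]
    h=cv2.convexHull(proj('wrist',Q,ext).astype(np.float32)); M=np.zeros(m.shape,np.uint8); cv2.fillConvexPoly(M,h.astype(np.int32),1)
    return -(M&m).sum()/(M|m).sum()
for y0 in (.3,.7,1.1): 
    s=minimize(iou,[.5355,.082,y0],method='Nelder-Mead',options=dict(initial_simplex=[[.5355,.082,y0],[.545,.082,y0],[.5355,.092,y0],[.5355,.082,y0+.3]])); print(s.x.round(4),np.degrees(s.x[2]),s.fun)
state()
```

```text
(335, 206) [0.711 0.157 0.   ]
(362, 220) [0.715 0.044 0.   ]
(391, 208) [0.83  0.037 0.   ]
(400, 250) [0.687 0.049 0.   ]
(447, 250) [0.797 0.026 0.   ]
[ 0.5608  0.1453 -0.9   ] -51.566201561774086 0.0
[ 0.5601  0.1479 -0.7889] -45.200003838098304 0.0
[ 0.618   0.1096 -1.2136] -69.53302624859263 0.0
t 3.42 p [0.4533 0.0904 0.2051] jaw ang 85.66 tz [ 0.0029  0.0089 -1.    ] F [0.2 0.7 0.7] w 0.999 q [-0.54  0.15  0.23  2.09 -0.05  0.9   1.22]<stdin>:10: RuntimeWarning: overflow encountered in scalar negative
```

>>> {"method": "send_rows", "body": {
  "motion": "1.2 -0.1 0 -0.5 0.2 6.6 0; 1.2 -0.1 0 0 0 6.6 0; 1.2 -0.1 0 0 0 6.6 0; 1.2 -0.1 0 0 0 6.6 0; 1.2 -0.1 0 0 0 6.6 0; 1.2 -0.1 -1 0 0 6.6 0; 1 -0.1 -2 0 0 6.4 0; 0 -0.1 -2 0 0 0 0; 0 0 -2 0 0 0 0; 0 0 -2 0 0 0 0; 0 0 -1 0 0 0 0; 0 0 0 0 0 0 0; 0 0 0 0 0 0 0"
}}

```text
t: 4.5
eef_pos: [0.5406, 0.0857, 0.1015]
tool_rot: [0.001, -0.378, 0.926, -0.0]
contact_force: [0.2, 0.4, 0.6]
gripper_width: 1.0
```

Run:
```python
from h import *
state()
im=read_camera('wrist'); cv2.imwrite('pics/wrist3.png',im[:,:,::-1])
```

```text
t 4.5 p [0.5406 0.0857 0.1015] jaw ang 134.36 tz [ 0.0018  0.     -1.    ] F [0.2 0.4 0.6] w 1.0 q [-0.36  0.43  0.12  1.98 -0.07  0.73  2.14]
```

View pics/wrist3.png

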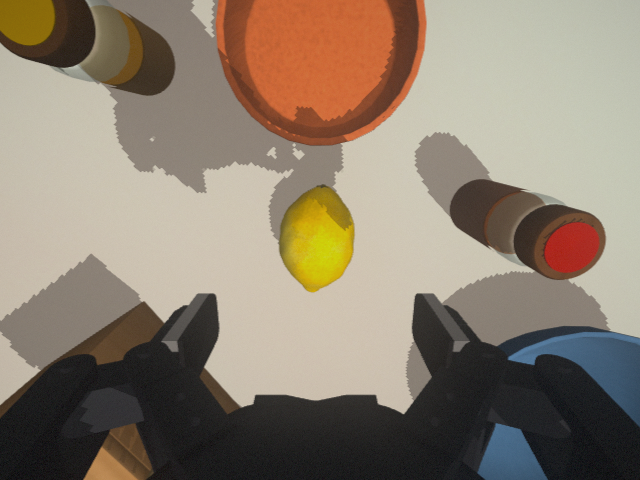

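Run:
```python
from h import *
e=wrist_ext()
print(ray('wrist',(317,238),.026,e).round(4),ray('wrist',(145,305),.0,e).round(3),ray('wrist',(145,305),.1,e).round(3))
print(ray('wrist',(322,187),.026,e).round(4),ray('wrist',(313,291),.026,e).round(4))
```

```text
[0.535  0.0819 0.026 ] [0.68  0.027 0.   ] [0.601 0.03  0.1  ]
[0.5077 0.0597 0.026 ] [0.5656 0.1079 0.026 ]
```

>>> {"method": "send_rows", "body": {
  "motion": "-0.3 -0.2 -1.5 0 0 -4 0; -0.2 -0.2 -1.5 0 0 0 0; 0 0 -1.5 0 0 0 0; 0 0 -1.5 0 0 0 0; 0 0 -1.5 0 0 0 0; 0 0 -1.2 0 0 0 0; 0 0 -0.6 0 0 0 0; 0 0 0 0 0 0 0.3; 0 0 0 0 0 0 0.6; 0 0 0 0 0 0 1; 0 0 0 0 0 0 1; 0 0 0 0 0 0 1; 0 0 0 0 0 0 1; 0 0 0 0 0 0 1; 0 0 0 0 0 0 1; 0 0 0 0 0 0 1",
  "newtons": 25
}}

```text
t: 5.88
eef_pos: [0.5466, 0.0855, 0.0197]
tool_rot: [0.014, -0.344, 0.939, -0.001]
contact_force: [-0.3, -0.6, -0.8]
gripper_width: 0.572
```

>>> {"method": "send_rows", "body": {
  "motion": "0 0 0 0 0 0 1; 0 0 1 0 0 0 1; 0 0 2 0 0 0 1; 0 0 2.5 0 0 0 1; 0 0 3 0 0 0 1; 0 0 3 0 0 0 1; 0 0 0 0 0 0 1; 0 0 0 0 0 0 1",
  "newtons": 40
}}

```text
t: 6.55
eef_pos: [0.5442, 0.0846, 0.1418]
tool_rot: [0.012, -0.344, 0.939, -0.001]
contact_force: [-1.0, -0.1, -1.5]
gripper_width: 0.555
```

Run:
```python
from h import *
state()
im=read_camera('wrist'); cv2.imwrite('pics/wrist4.png',im[:,:,::-1])
```

```text
t 6.55 p [0.5442 0.0846 0.1418] jaw ang 130.18 tz [ 0.0238  0.0068 -0.9997] F [-1.  -0.1 -1.5] w 0.555 q [-0.38  0.37  0.14  1.97 -0.07  0.79  2.07]
```

View pics/wrist4.png

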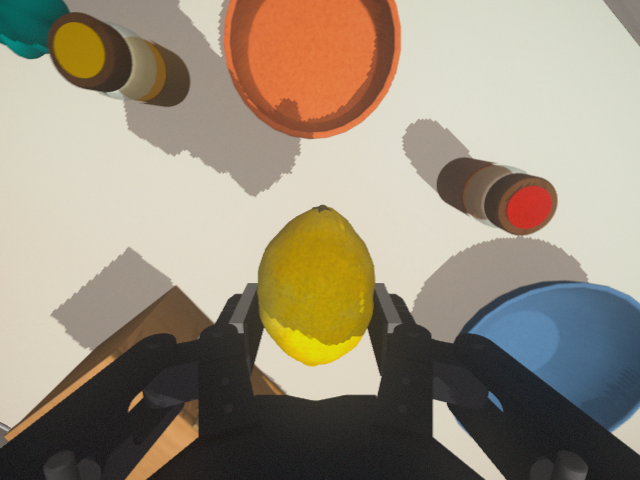

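>>> {"method": "send_rows", "body": {
  "motion": "-0.2 2 0 -0.4 1.4 0 1; -0.3 2.5 0 0 0 0 1; -0.3 2.5 0 0 0 0 1; -0.3 2.5 0 0 0 0 1; -0.3 2.5 0 0 0 0 1; -0.3 2.5 0 0 0 0 1; -0.3 2.5 0 0 0 0 1; -0.3 2.5 0 0 0 0 1; -0.3 2 0 0 0 0 1; -0.2 1 0 0 0 0 1; 0 0 -1 0 0 0 1; 0 0 -1 0 0 0 1; 0 0 0 0 0 0 1"
}}

```text
t: 7.68
eef_pos: [0.5075, 0.3118, 0.1092]
tool_rot: [-0.01, -0.34, 0.94, -0.003]
contact_force: [0.1, -0.0, -1.3]
gripper_width: 0.561
```

Run:
```python
from h import *
state()
```

```text
t 7.68 p [0.5075 0.3118 0.1092] jaw ang 129.8 tz [-0.0167 -0.0123 -0.9998] F [ 0.1 -0.  -1.3] w 0.561 q [-0.72  0.5   0.09  1.84 -0.06  0.82  1.66]
```

>>> {"method": "send_rows", "body": {
  "motion": "0.3 -0.2 -1 0.7 -1 0 1; 0 0 -1.5 0 0 0 1; 0 0 -1.5 0 0 0 1; 0 0 -1.2 0 0 0 1; 0 0 -0.8 0 0 0 1; 0 0 -0.5 0 0 0 1; 0 0 0 0 0 0 0.9; 0 0 0 0 0 0 0.4; 0 0 0 0 0 0 0.25; 0 0 0 0 0 0 0.2; 0 0 0 0 0 0 0.2; 0 0 0 0 0 0 0.2; 0 0 1.5 0 0 0 0.1; 0 0 2.5 0 0 0 0; 0 0 3 0 0 0 0; 0 0 3 0 0 0 0; 0 0 2 0 0 0 0; 0 0 0 0 0 0 0"
}}

```text
t: 9.18
eef_pos: [0.5132, 0.297, 0.1658]
tool_rot: [-0.001, -0.334, 0.942, -0.003]
contact_force: [0.3, 0.9, -0.6]
gripper_width: 1.0
```

Run:
```python
from h import *
state()
im=read_camera('wrist'); cv2.imwrite('pics/wrist5.png',im[:,:,::-1])
```

```text
t 9.18 p [0.5132 0.297  0.1658] jaw ang 129.05 tz [ 0.0011 -0.0064 -1.    ] F [ 0.3  0.9 -0.6] w 1.0 q [-0.72  0.41  0.11  1.83 -0.05  0.91  1.66]
```

View pics/wrist5.png

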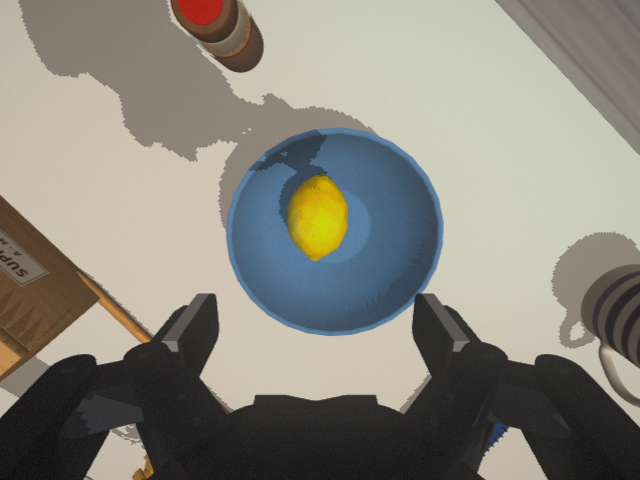

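>>> {"method": "send_rows", "body": {
  "motion": "-0.9 -1.5 0 0.4 0 -6.5 0; -0.9 -1.8 0 0 0 -6.5 0; -0.9 -1.8 0 0 0 -6.5 0; -0.9 -1.8 0 0 0 -6.5 0; -0.9 -1.8 0 0 0 -6.5 0; -0.9 -1.8 0 0 0 -6.5 0; -0.9 -1.8 0 0 0 -5.5 0; -0.7 -1 0 0 0 0 0; 0 0 0 0 0 0 0; 0 0 0 0 0 0 0"
}}

```text
t: 10.07
eef_pos: [0.4332, 0.158, 0.1559]
tool_rot: [-0.004, 0.065, 0.998, -0.003]
contact_force: [0.6, -0.7, 0.7]
gripper_width: 1.001
```

Run:
```python
from h import *
state(); ext=wrist_ext()
im=read_camera('wrist'); cv2.imwrite('pics/wrist6.png',im[:,:,::-1])
for d in regions_of('red_jar','wrist')[:2]:
    x,r=fitbb(JAR,[('wrist',bbox(d['region']),ext)],[.45,.15]); print(d['conf'],d['point'],x.round(4),r.round(1))
```

```text
t 10.07 p [0.4332 0.158  0.1559] jaw ang 82.52 tz [-0.0083 -0.0045 -1.    ] F [ 0.6 -0.7  0.7] w 1.001 q [-0.75  0.23  0.31  2.14 -0.1   0.8   1.06]
0.83 [311.7, 245.9] [0.4405 0.1553] [-1.2  0.2  1.2 -0.1]
```

View pics/wrist6.png

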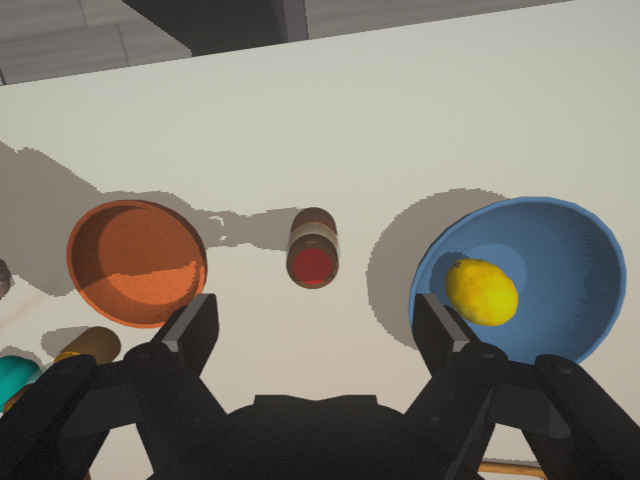

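>>> {"method": "send_rows", "body": {
  "motion": "0.4 -0.2 -1.5 0.3 -0.5 2 0; 0.3 -0.1 -1.5 0 0 0 0; 0 0 -1.5 0 0 0 0; 0 0 -1.5 0 0 0 0; 0 0 -1.5 0 0 0 0; 0 0 -1.5 0 0 0 0; 0 0 -1 0 0 0 0; 0 0 0 0 0 0 0; 0 0 0 0 0 0 0"
}}

```text
t: 10.92
eef_pos: [0.4478, 0.1667, 0.0509]
tool_rot: [0.004, 0.039, 0.999, 0.003]
contact_force: [-0.4, 0.0, -1.0]
gripper_width: 1.0
```

Run:
```python
from h import *
state(); ext=wrist_ext()
im=read_camera('wrist'); cv2.imwrite('pics/wrist7.png',im[:,:,::-1])
```

```text
t 10.92 p [0.4478 0.1667 0.0509] jaw ang 85.57 tz [ 0.008   0.0064 -0.9999] F [-0.4  0.  -1. ] w 1.0 q [-0.68  0.43  0.23  2.18 -0.2   0.54  1.2 ]
```

View pics/wrist7.png

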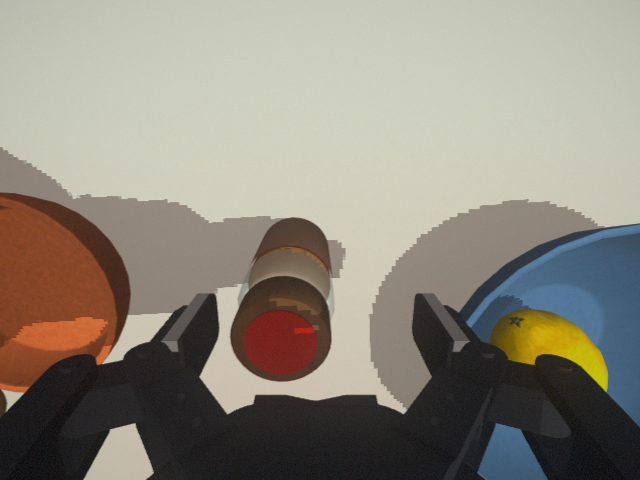

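Run:
```python
from h import *
ext=wrist_ext(); print(ray('wrist',(280,343),.096,ext).round(4))
```

```text
[0.4398 0.155  0.096 ]
```

>>> {"method": "send_rows", "body": {
  "motion": "-0.4 -0.6 0 -0.4 0.4 0 0; -0.4 -0.6 -0.5 0 0 0 0; 0 0 -0.5 0 0 0 0; 0 0 0 0 0 0 0; 0 0 0 0 0 0 0"
}}

```text
t: 11.38
eef_pos: [0.4408, 0.1547, 0.0423]
tool_rot: [0.002, 0.038, 0.999, 0.001]
contact_force: [-0.7, -0.6, 0.2]
gripper_width: 0.998
```

Run:
```python
from h import *
state()
```

```text
t 11.38 p [0.4408 0.1547 0.0423] jaw ang 85.63 tz [ 0.0044  0.0011 -1.    ] F [-0.7 -0.6  0.2] w 0.998 q [-0.66  0.44  0.23  2.2  -0.2   0.51  1.21]
```

Centred over the red jar; close and lift slightly.

>>> {"method": "send_rows", "body": {
  "motion": "0 0 0 0 0 0 0.3; 0 0 0 0 0 0 0.5; 0 0 0 0 0 0 0.7; 0 0 0 0 0 0 1; 0 0 0 0 0 0 1; 0 0 0 0 0 0 1; 0 0 0 0 0 0 1; 0 0 0 0 0 0 1; 0 0 0.5 0 0 0 1; 0 0 1 0 0 0 1; 0 0 1 0 0 0 1; 0 0 0 0 0 0 1",
  "newtons": 40
}}

```text
t: 12.38
eef_pos: [0.4409, 0.1548, 0.07]
tool_rot: [0.002, 0.038, 0.999, 0.001]
contact_force: [0.9, -0.7, -0.2]
gripper_width: 0.466
```

Run:
```python
from h import *
state()
im=read_camera('wrist'); cv2.imwrite('pics/wrist8.png',im[:,:,::-1])
im=read_camera('side'); cv2.imwrite('pics/side8.png',cv2.resize(im[150:330,200:440,::-1],None,fx=3,fy=3))
```

```text
t 12.38 p [0.4409 0.1548 0.07  ] jaw ang 85.62 tz [ 0.0044  0.0012 -1.    ] F [ 0.9 -0.7 -0.2] w 0.466 q [-0.68  0.39  0.26  2.19 -0.17  0.58  1.19]
```

View pics/side8.png

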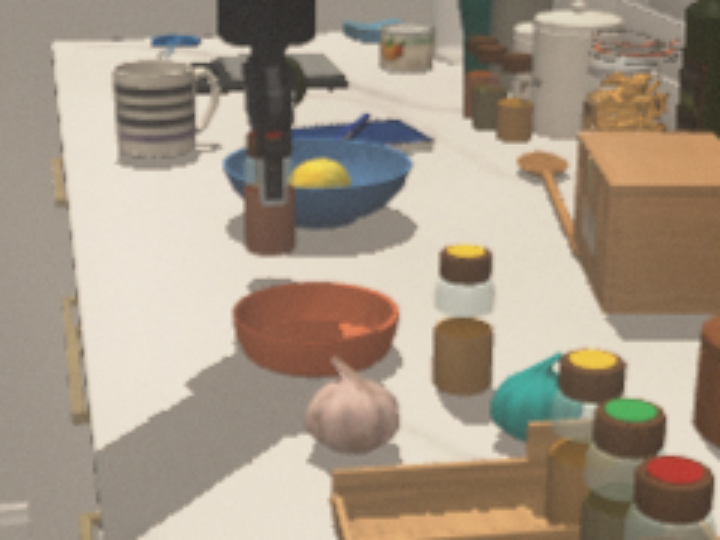

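View pics/wrist8.png

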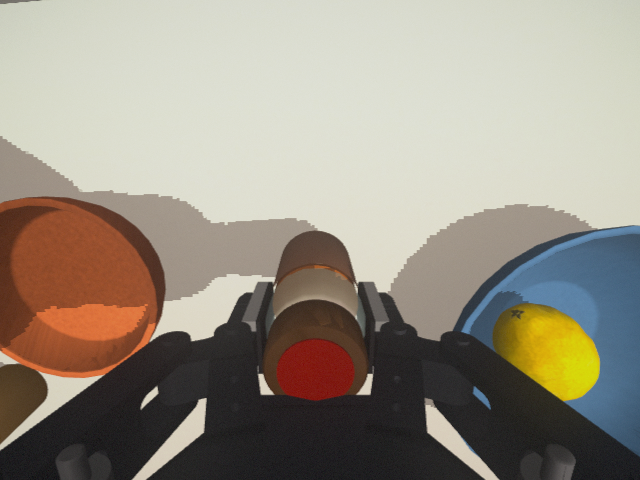

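>>> {"method": "send_rows", "body": {
  "motion": "0 0 2 0 0 0 1; 0.3 0 2.5 0 0 0 1; 0.5 -1 2.5 0 0 0 1; 0.5 -2 2 0 0 0 1; 0.5 -3 1 0 0 0 1; 0.5 -3 0 0 0 0 1; 0.5 -3 0 0 0 0 1; 0.5 -3 0 0 0 0 1; 0 -3 0 0 0 0 1; 0 -3 0 0 0 0 1; 0 -3 0 0 0 0 1; 0 -3 0 0 0 0 1; 0 -3 0 0 0 0 1; 0 -3 0 0 0 0 1; 0 -3 0 0 0 0 1; 0 -2 0 0 0 0 1; 0 -1 0 0 0 0 1; 0 0 0 0 0 0 1"
}}

```text
t: 13.98
eef_pos: [0.4673, -0.2522, 0.1729]
tool_rot: [0.002, 0.033, 0.999, -0.0]
contact_force: [0.0, -0.2, -0.9]
gripper_width: 0.461
```

Run:
```python
from h import *
state()
```

```text
t 13.98 p [ 0.4673 -0.2522  0.1729] jaw ang 86.16 tz [ 3.7e-03 -3.0e-04 -1.0e+00] F [ 0.  -0.2 -0.9] w 0.461 q [-0.03  0.33  0.5   1.99 -0.21  0.87  2.09]
```

>>> {"method": "send_rows", "body": {
  "motion": "-0.3 -2 0 0 0 -1.5 1; -0.4 -2.5 0 0 0 0 1; -0.4 -2.5 0 0 0 0 1; -0.4 -2.5 0 0 0 0 1; -0.4 -2 0 0 0 0 1; -0.4 -1.5 0 0 0 0 1; -0.4 -1 0 0 0 0 1; 0 -0.5 0 0 0 0 1; 0 0 0 0 0 0 1; 0 0 0 0 0 0 1"
}}

```text
t: 14.82
eef_pos: [0.4404, -0.3916, 0.1692]
tool_rot: [-0.001, 0.042, 0.999, 0.004]
contact_force: [0.2, 0.2, -1.6]
gripper_width: 0.459
```

Run:
```python
from h import *
state(); ext=wrist_ext()
im=read_camera('wrist')
rows={'red':-.063,'green':0,'yellow':.063}
def tf(p,P): c,s=np.cos(p[2]),np.sin(p[2]); return P@np.array([[c,s,0],[-s,c,0],[0,0,1]])+np.array([p[0],p[1],0])
p=[.4881,-.3474,-.0934]
o=im[:,:,::-1].copy(); cv2.imwrite('pics/wrist9.png',o)
for y,z in((-.0995,.032),(-.0325,.024),(-.0305,.024),(.0305,.024),(.0325,.024),(.0995,.032)):
    uv=proj('wrist',tf(p,np.array([[-.085,y,z],[.085,y,z]])),ext).astype(int); cv2.line(o,tuple(map(int,uv[0])),tuple(map(int,uv[1])),(255,0,0),1)
for z in(0,.02):
    uv=proj('wrist',tf(p,np.array([[-.085,-.0995,z],[-.085,.0995,z]])),ext).astype(int); cv2.line(o,tuple(map(int,uv[0])),tuple(map(int,uv[1])),(0,0,255),1)
for y in rows.values():
    uv=proj('wrist',tf(p,np.array([[.05,y,.104]])),ext).astype(int); cv2.circle(o,tuple(map(int,uv[0])),3,(255,0,255),-1)
cv2.imwrite('pics/wrist9o.png',o)
```

```text
t 14.82 p [ 0.4404 -0.3916  0.1692] jaw ang 85.2 tz [-0.0012  0.0088 -1.    ] F [ 0.2  0.2 -1.6] w 0.459 q [ 0.23  0.44  0.52  1.85 -0.28  0.93  2.36]
```

View pics/wrist9o.png

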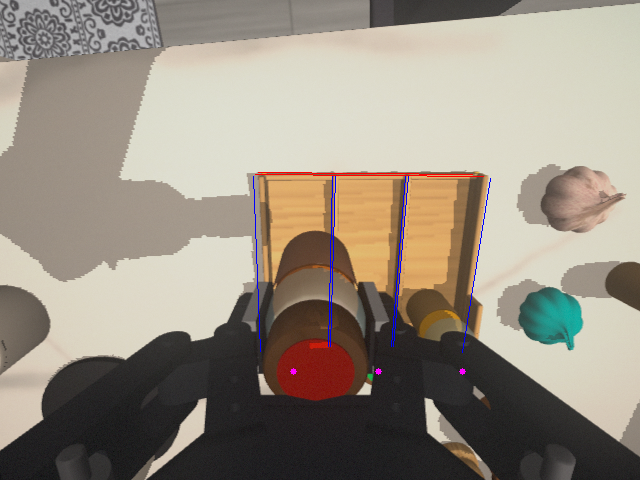

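>>> {"method": "send_rows", "body": {
  "motion": "-0.1 -0.7 0 -0.5 0 -0.5 1; -0.2 -0.7 0 0 0 0 1; 0 0 -1.2 0 0 0 1; 0 0 -1.5 0 0 0 1; 0 0 -1.5 0 0 0 1; 0 0 -1.2 0 0 0 1; 0 0 0 0 0 0 1; 0 0 0 0 0 0 1"
}}

```text
t: 15.53
eef_pos: [0.4396, -0.4026, 0.1104]
tool_rot: [0.0, 0.043, 0.999, 0.0]
contact_force: [0.3, -0.1, -0.2]
gripper_width: 0.454
```

Run:
```python
from h import *
state()
```

```text
t 15.53 p [ 0.4396 -0.4026  0.1104] jaw ang 85.03 tz [ 1.e-04  9.e-04 -1.e+00] F [ 0.3 -0.1 -0.2] w 0.454 q [ 0.28  0.53  0.48  1.88 -0.33  0.81  2.41]
```

>>> {"method": "send_rows", "body": {
  "motion": "-0.1 -0.2 -0.8 0 0 0 1; -0.1 -0.2 -1 0 0 0 1; 0 0 -1 0 0 0 1; 0 0 -0.6 0 0 0 1; 0 0 0 0 0 0 1; 0 0 0 0 0 0 1"
}}

```text
t: 16.03
eef_pos: [0.4379, -0.4076, 0.0736]
tool_rot: [0.001, 0.043, 0.999, 0.0]
contact_force: [1.0, 0.8, -0.6]
gripper_width: 0.465
```

Run:
```python
from h import *
state()
im=read_camera('wrist'); cv2.imwrite('pics/wrist10.png',im[:,:,::-1])
im=read_camera('side'); cv2.imwrite('pics/side10.png',cv2.resize(im[240:400,280:480,::-1],None,fx=3.5,fy=3.5))
```

```text
t 16.03 p [ 0.4379 -0.4076  0.0736] jaw ang 85.03 tz [ 0.0013 -0.     -1.    ] F [ 1.   0.8 -0.6] w 0.465 q [ 0.31  0.58  0.45  1.89 -0.36  0.75  2.45]
```

View pics/side10.png

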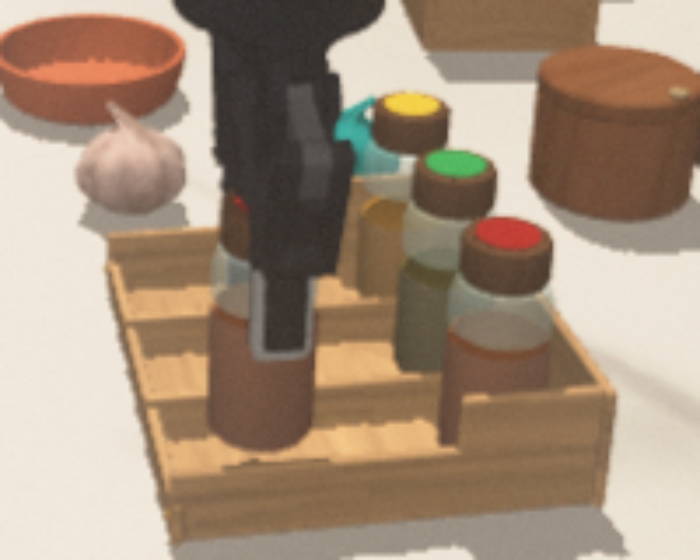

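View pics/wrist10.png

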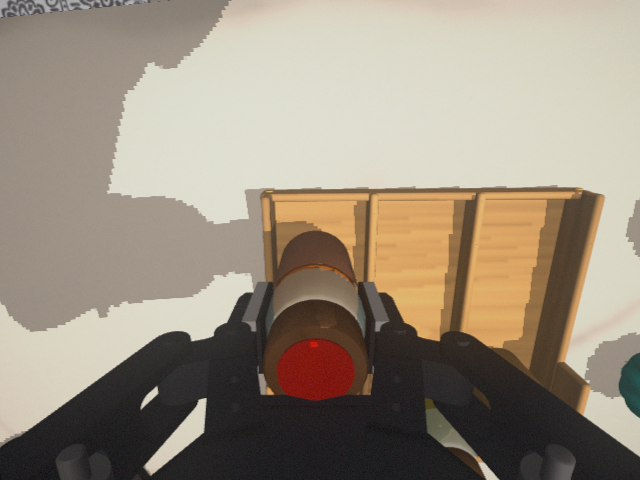

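>>> {"method": "send_rows", "body": {
  "motion": "0 0 -0.6 0 0 0 1; 0 0 -0.6 0 0 0 1; 0 0 -0.4 0 0 0 1; 0 0 -0.2 0 0 0 1; 0 0 0 0 0 0 1; 0 0 0 0 0 0 1"
}}

```text
t: 16.63
eef_pos: [0.4389, -0.4079, 0.0552]
tool_rot: [0.002, 0.043, 0.999, -0.001]
contact_force: [-1.2, -0.3, -1.2]
gripper_width: 0.457
```

Run:
```python
from h import *
state()
```

```text
t 16.63 p [ 0.4389 -0.4079  0.0552] jaw ang 85.06 tz [ 0.0037 -0.0014 -1.    ] F [-1.2 -0.3 -1.2] w 0.457 q [ 0.32  0.61  0.43  1.9  -0.38  0.71  2.46]
```

>>> {"method": "send_rows", "body": {
  "motion": "0 0.1 -0.2 0 0 0 1; 0 0 -0.2 0 0 0 1; 0 0 0 0 0 0 1; 0 0 0 0 0 0 1"
}}

```text
t: 16.97
eef_pos: [0.4393, -0.4071, 0.0513]
tool_rot: [0.002, 0.043, 0.999, -0.001]
contact_force: [0.0, -1.1, -0.6]
gripper_width: 0.459
```

Run:
```python
from h import *
state()
```

```text
t 16.97 p [ 0.4393 -0.4071  0.0513] jaw ang 85.06 tz [ 0.0046 -0.0019 -1.    ] F [ 0.  -1.1 -0.6] w 0.459 q [ 0.32  0.61  0.43  1.9  -0.38  0.7   2.46]
```

>>> {"method": "send_rows", "body": {
  "motion": "0 0 -0.1 0 0 0 1; 0 0 0 0 0 0 1; 0 0 0 0 0 0 0.45; 0 0 0 0 0 0 0.4; 0 0 0 0 0 0 0.3; 0 0 0 0 0 0 0.1; 0 0 0 0 0 0 0; 0 0 0 0 0 0 0; 0 0 0.8 0 0 0 0; 0 0 1.5 0 0 0 0; 0 0 2 0 0 0 0; 0 0 2.5 0 0 0 0; 0 0 2.5 0 0 0 0; 0 0 2.5 0 0 0 0; 0 0 1 0 0 0 0; 0 0 0 0 0 0 0"
}}

```text
t: 18.3
eef_pos: [0.4377, -0.4068, 0.1868]
tool_rot: [0.002, 0.044, 0.999, -0.0]
contact_force: [0.3, -0.5, 0.0]
gripper_width: 1.0
```

Run:
```python
from h import *
state()
im=read_camera('wrist'); cv2.imwrite('pics/wrist11.png',im[:,:,::-1])
im=read_camera('side'); cv2.imwrite('pics/side11.png',cv2.resize(im[240:400,280:480,::-1],None,fx=3.5,fy=3.5))
```

```text
t 18.3 p [ 0.4377 -0.4068  0.1868] jaw ang 84.98 tz [ 0.0033 -0.001  -1.    ] F [ 0.3 -0.5  0. ] w 1.0 q [ 0.24  0.43  0.53  1.82 -0.27  0.95  2.37]
```

View pics/side11.png

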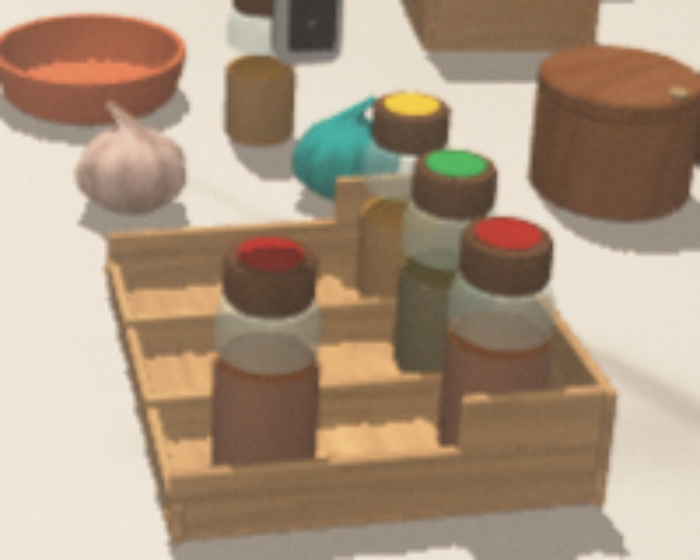

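View pics/wrist11.png

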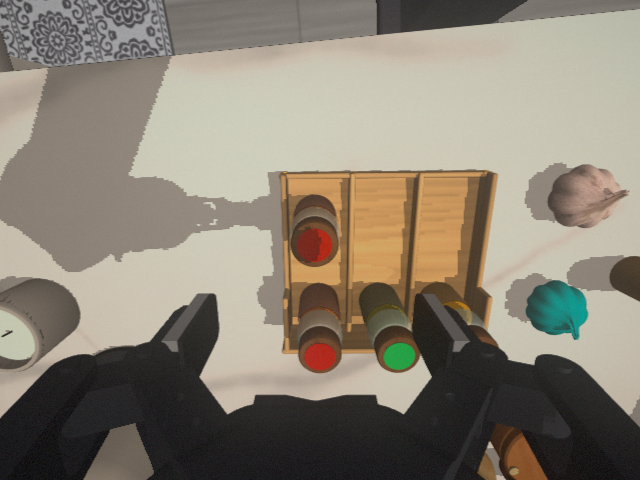

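>>> {"method": "send_rows", "body": {
  "motion": "0.7 2 0 0 0 -4 0; 0.7 2.5 0 0 0 -4 0; 0.7 3 0 0 0 -4 0; 0.7 3 0 0 0 -4 0; 0.7 3 0 0 0 -4 0; 0.7 3 0 0 0 -4 0; 0.7 3 0 0 0 -4 0; 0.7 3 0 0 0 -4 0; 0.7 3 -0.5 0 0 -4 0; 0.7 3 -0.5 0 0 -4 0; 0.7 2 -0.5 0 0 -4 0; 0.7 1 -0.5 0 0 0 0; 0.7 0.5 0 0 0 0 0; 0 0 0 0 0 0 0; 0 0 0 0 0 0 0"
}}

```text
t: 19.65
eef_pos: [0.514, -0.0693, 0.1415]
tool_rot: [-0.018, 0.432, 0.902, -0.004]
contact_force: [-0.7, -0.9, 0.0]
gripper_width: 0.996
```

Run:
```python
from h import *
state(); ext=wrist_ext()
im=read_camera('wrist'); cv2.imwrite('pics/wrist12.png',im[:,:,::-1])
for d in regions_of('yellow_jar','wrist')[:2]:
    x,r=fitbb(JAR,[('wrist',bbox(d['region']),ext)],[.53,-.08]); print(d['conf'],d['point'],x.round(4),r.round(1))
```

```text
t 19.65 p [ 0.514  -0.0693  0.1415] jaw ang 38.87 tz [-0.0353  0.0086 -0.9993] F [-0.7 -0.9  0. ] w 0.996 q [-0.49  0.41  0.64  2.02 -0.33  0.85  1.02]
0.7 [329.9, 275.4] [ 0.5347 -0.0808] [-1.5 -0.3  1.4  0.3]
```

View pics/wrist12.png

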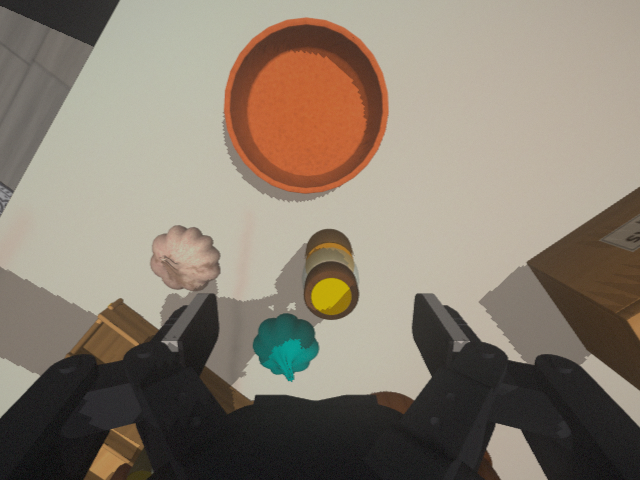

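>>> {"method": "send_rows", "body": {
  "motion": "0.7 -0.4 0 -0.5 -2 0 0; 0.7 -0.4 -0.5 0 0 0 0; 0.6 -0.4 -1 0 0 0 0; 0 0 -1.5 0 0 0 0; 0 0 -1.5 0 0 0 0; 0 0 -1 0 0 0 0; 0 0 0 0 0 0 0; 0 0 0 0 0 0 0"
}}

```text
t: 20.42
eef_pos: [0.5358, -0.0931, 0.084]
tool_rot: [0.001, 0.438, 0.899, 0.0]
contact_force: [0.4, -0.6, 0.1]
gripper_width: 0.999
```

Run:
```python
from h import *
state(); ext=wrist_ext()
im=read_camera('wrist'); cv2.imwrite('pics/wrist13.png',im[:,:,::-1])
```

```text
t 20.42 p [ 0.5358 -0.0931  0.084 ] jaw ang 38.09 tz [ 0.0024 -0.0011 -1.    ] F [ 0.4 -0.6  0.1] w 0.999 q [-0.39  0.52  0.58  2.02 -0.42  0.72  1.12]
```

View pics/wrist13.png

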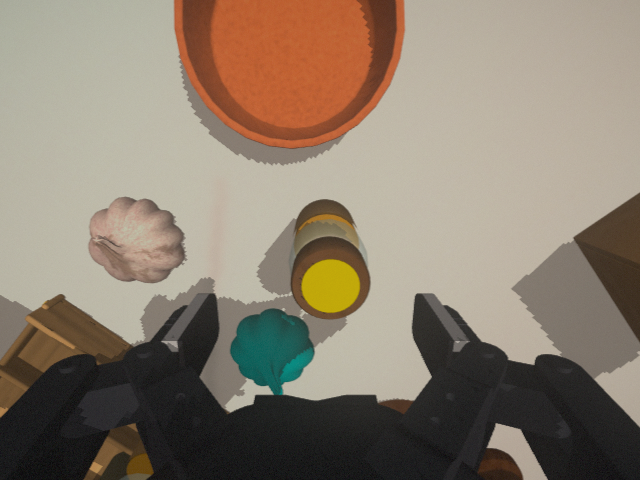

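Run:
```python
from h import *
ext=wrist_ext(); print(ray('wrist',(331,286),.096,ext).round(4))
```

```text
[ 0.5334 -0.0795  0.096 ]
```

>>> {"method": "send_rows", "body": {
  "motion": "-0.1 0.7 0 0 0 0 0; -0.1 0.6 -0.5 0 0 0 0; 0 0 -1 0 0 0 0; 0 0 -1 0 0 0 0; 0 0 -0.8 0 0 0 0; 0 0 0 0 0 0 0; 0 0 0 0 0 0 0"
}}

```text
t: 21.05
eef_pos: [0.5347, -0.0774, 0.0493]
tool_rot: [0.002, 0.437, 0.9, 0.001]
contact_force: [0.7, -0.5, 0.8]
gripper_width: 1.006
```

Run:
```python
from h import *
state()
```

```text
t 21.05 p [ 0.5347 -0.0774  0.0493] jaw ang 38.23 tz [ 5.3e-03  1.0e-04 -1.0e+00] F [ 0.7 -0.5  0.8] w 1.006 q [-0.38  0.56  0.53  2.05 -0.47  0.64  1.13]
```

>>> {"method": "send_rows", "body": {
  "motion": "0 -0.3 -0.4 0 0.3 0 0; 0 0 -0.3 0 0 0 0; 0 0 0 0 0 0 0.3; 0 0 0 0 0 0 0.5; 0 0 0 0 0 0 0.7; 0 0 0 0 0 0 1; 0 0 0 0 0 0 1; 0 0 0 0 0 0 1; 0 0 0 0 0 0 1; 0 0 0 0 0 0 1"
}}

```text
t: 21.88
eef_pos: [0.5351, -0.0817, 0.0423]
tool_rot: [0.0, 0.437, 0.899, 0.0]
contact_force: [0.9, -0.8, -1.4]
gripper_width: 0.457
```

Run:
```python
from h import *
state()
```

```text
t 21.88 p [ 0.5351 -0.0817  0.0423] jaw ang 38.14 tz [ 6.e-04 -2.e-04 -1.e+00] F [ 0.9 -0.8 -1.4] w 0.457 q [-0.37  0.58  0.52  2.04 -0.48  0.64  1.14]
```

>>> {"method": "send_rows", "body": {
  "motion": "0 0 0.8 0 0 0 1; 0 0 1.5 0 0 0 1; 0 0 2.5 0 0 0 1; 0 0 2.5 0 0 0 1; 0 0 2.5 0 0 0 1; -0.5 -0.5 2 0 0 3 1; -0.8 -1.5 0.5 0 0 5 1; -0.8 -2 0 0 0 5 1; -0.8 -2 0 0 0 5 1; -0.8 -2 0 0 0 5 1; -0.8 -2 0 0 0 5 1; -0.8 -2 0 0 0 5 1; -0.8 -2 0 0 0 5 1; -0.8 -2 0 0 0 5 1; -0.6 -1.5 0 0 0 3 1; -0.4 -1 0 0 0 0 1; 0 0 0 0 0 0 1; 0 0 0 0 0 0 1"
}}

```text
t: 23.38
eef_pos: [0.4482, -0.2745, 0.1799]
tool_rot: [0.003, 0.031, 1.0, -0.001]
contact_force: [0.5, 0.3, -0.5]
gripper_width: 0.455
```

Run:
```python
from h import *
state()
im=read_camera('wrist'); cv2.imwrite('pics/wrist14.png',im[:,:,::-1])
```

```text
t 23.38 p [ 0.4482 -0.2745  0.1799] jaw ang 86.46 tz [ 0.005  -0.0029 -1.    ] F [ 0.5  0.3 -0.5] w 0.455 q [-0.01  0.32  0.54  2.   -0.21  0.88  2.15]
```

View pics/wrist14.png

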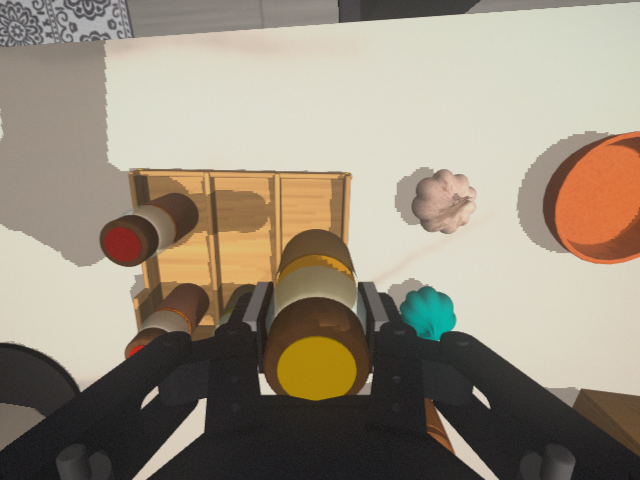

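>>> {"method": "send_rows", "body": {
  "motion": "0 -0.3 -1 0.2 0.3 -1.5 1; 0 -0.3 -1.5 0 0 0 1; 0 0 -1.5 0 0 0 1; 0 0 -1.5 0 0 0 1; 0 0 -1.5 0 0 0 1; 0 0 -1 0 0 0 1; 0 0 -0.5 0 0 0 1; 0 0 0 0 0 0 1; 0 0 0 0 0 0 1"
}}

```text
t: 24.18
eef_pos: [0.4527, -0.2727, 0.0877]
tool_rot: [-0.001, 0.043, 0.999, 0.002]
contact_force: [-0.4, 0.9, -1.1]
gripper_width: 0.461
```

Run:
```python
from h import *
state()
im=read_camera('wrist'); cv2.imwrite('pics/wrist15.png',im[:,:,::-1])
```

```text
t 24.18 p [ 0.4527 -0.2727  0.0877] jaw ang 85.07 tz [-0.0018  0.0039 -1.    ] F [-0.4  0.9 -1.1] w 0.461 q [ 0.05  0.47  0.47  2.05 -0.33  0.7   2.22]
```

View pics/wrist15.png

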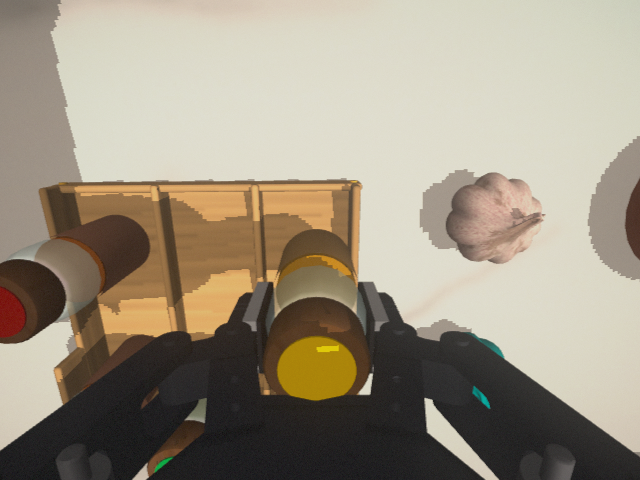

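>>> {"method": "send_rows", "body": {
  "motion": "-0.2 -0.4 -0.3 -0.2 0 0 1; -0.2 -0.4 -0.6 0 0 0 1; 0 0 -0.6 0 0 0 1; 0 0 0 0 0 0 1; 0 0 0 0 0 0 1"
}}

```text
t: 24.65
eef_pos: [0.45, -0.2827, 0.0738]
tool_rot: [0.002, 0.043, 0.999, -0.001]
contact_force: [-0.5, -0.3, -1.2]
gripper_width: 0.454
```

Run:
```python
from h import *
state()
im=read_camera('wrist'); cv2.imwrite('pics/wrist16.png',im[:,:,::-1])
```

```text
t 24.65 p [ 0.45   -0.2827  0.0738] jaw ang 85.03 tz [ 0.003  -0.0018 -1.    ] F [-0.5 -0.3 -1.2] w 0.454 q [ 0.08  0.49  0.46  2.05 -0.34  0.67  2.25]
```

View pics/wrist16.png

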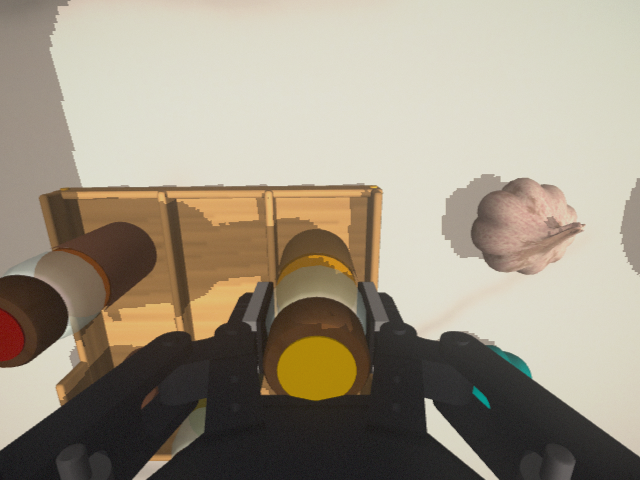

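>>> {"method": "send_rows", "body": {
  "motion": "0 0.2 -0.6 0 0 0 1; 0 0 -0.6 0 0 0 1; 0 0 -0.6 0 0 0 1; 0 0 -0.4 0 0 0 1; 0 0 0 0 0 0 1; 0 0 0 0 0 0 1"
}}

```text
t: 25.2
eef_pos: [0.4509, -0.2805, 0.05]
tool_rot: [0.002, 0.043, 0.999, -0.001]
contact_force: [-0.9, 1.4, 8.1]
gripper_width: 0.457
```

Run:
```python
from h import *
state()
```

```text
t 25.2 p [ 0.4509 -0.2805  0.05  ] jaw ang 85.06 tz [ 0.0046 -0.002  -1.    ] F [-0.9  1.4  8.1] w 0.457 q [ 0.1   0.53  0.43  2.06 -0.37  0.62  2.27]
```

On the floor of the tray (8 N contact); release and rise.

>>> {"method": "send_rows", "body": {
  "motion": "0 0 0 0 0 0 0.45; 0 0 0 0 0 0 0.4; 0 0 0 0 0 0 0.3; 0 0 0 0 0 0 0.1; 0 0 0 0 0 0 0; 0 0 0 0 0 0 0; 0 0 0.8 0 0 0 0; 0 0 1.5 0 0 0 0; 0 0 2 0 0 0 0; 0 0 2.5 0 0 0 0; 0 0 2.5 0 0 0 0; 0 0 2.5 0 0 0 0; 0 0 1 0 0 0 0; 0 0 0 0 0 0 0"
}}

```text
t: 26.37
eef_pos: [0.4487, -0.2804, 0.1861]
tool_rot: [0.001, 0.044, 0.999, -0.001]
contact_force: [-0.2, -0.4, 0.2]
gripper_width: 0.997
```

Run:
```python
from h import *
state()
im=read_camera('side'); cv2.imwrite('pics/side17.png',cv2.resize(im[240:400,280:480,::-1],None,fx=3.5,fy=3.5))
```

```text
t 26.37 p [ 0.4487 -0.2804  0.1861] jaw ang 84.96 tz [ 0.0026 -0.0013 -1.    ] F [-0.2 -0.4  0.2] w 0.997 q [-0.02  0.32  0.56  1.98 -0.21  0.9   2.14]
```

View pics/side17.png

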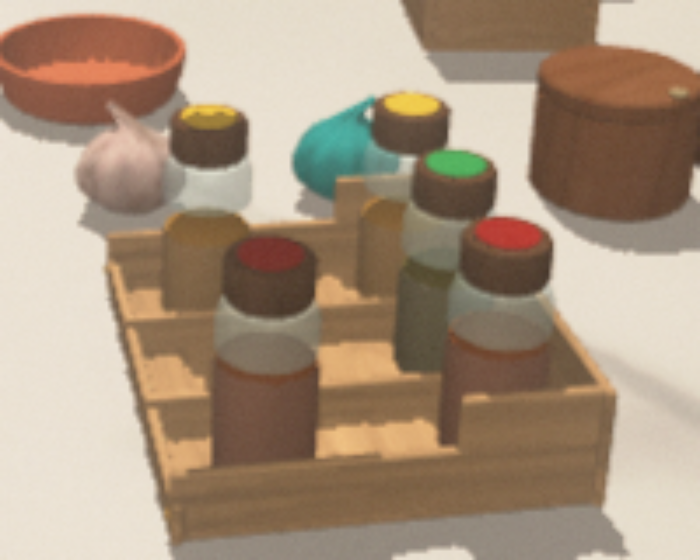

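>>> {"method": "send_rows", "body": {
  "motion": "0 2 0 0 0 0 0; -0.2 2.5 0 0 0 0 0; -0.2 2.5 0 0 0 0 0; -0.2 2.5 -0.5 0 0 0 0; -0.2 1.5 -1 0 0 0 0; 0 0.7 -1.5 0 0 0 0; 0 0 -1.5 0 0 0 0; 0 0 -0.8 0 0 0 0; 0 0 0 0 0 0 0; 0 0 0 0 0 0 0"
}}

```text
t: 27.25
eef_pos: [0.4319, -0.1563, 0.1199]
tool_rot: [-0.007, 0.044, 0.999, -0.0]
contact_force: [0.9, -0.6, 1.2]
gripper_width: 0.997
```

Run:
```python
from h import *
state(); ext=wrist_ext()
im=read_camera('wrist'); cv2.imwrite('pics/wrist18.png',im[:,:,::-1])
for d in regions_of('garlic','wrist')[:2]:
    x,r=fitbb(GAR,[('wrist',bbox(d['region']),ext)],[.44,-.16]); print(d['conf'],d['point'],x.round(4),r.round(1))
```

```text
t 27.25 p [ 0.4319 -0.1563  0.1199] jaw ang 84.93 tz [-1.430e-02 -1.000e-04 -9.999e-01] F [ 0.9 -0.6  1.2] w 0.997 q [-0.21  0.31  0.49  2.18 -0.22  0.72  1.91]
0.84 [316.5, 248.8] [ 0.4404 -0.1566] [-1.3 -0.4  1.3  0.5]
0.6 [314.1, 372.6] [ 0.5459 -0.1655] [ -0.9 -11.7   0.9   4.4]
```

View pics/wrist18.png

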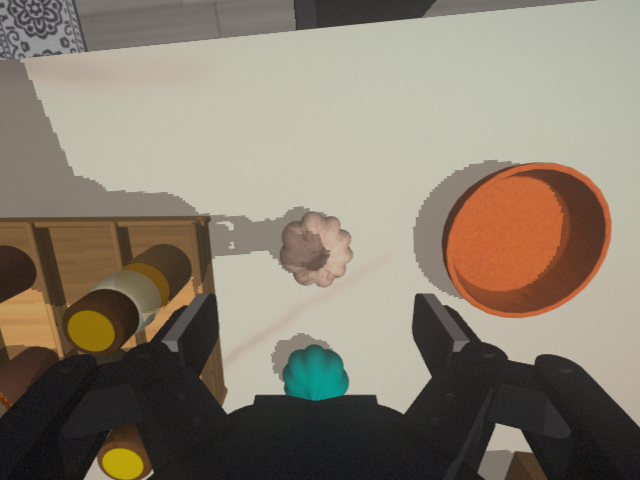

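>>> {"method": "send_rows", "body": {
  "motion": "0.4 0 -0.8 0 -0.8 0 0; 0.4 0 -1.5 0 0 0 0; 0 0 -1.5 0 0 0 0; 0 0 -1.2 0 0 0 0; 0 0 -0.8 0 0 0 0; 0 0 0 0 0 0 0; 0 0 0 0 0 0 0"
}}

```text
t: 27.93
eef_pos: [0.4457, -0.1607, 0.0652]
tool_rot: [0.007, 0.047, 0.999, -0.001]
contact_force: [-0.5, 0.2, 0.1]
gripper_width: 1.0
```

Run:
```python
from h import *
state()
im=read_camera('wrist'); cv2.imwrite('pics/wrist19.png',im[:,:,::-1])
```

```text
t 27.93 p [ 0.4457 -0.1607  0.0652] jaw ang 84.62 tz [ 0.0136 -0.0026 -0.9999] F [-0.5  0.2  0.1] w 1.0 q [-0.13  0.42  0.42  2.19 -0.32  0.57  2.  ]
```

View pics/wrist19.png

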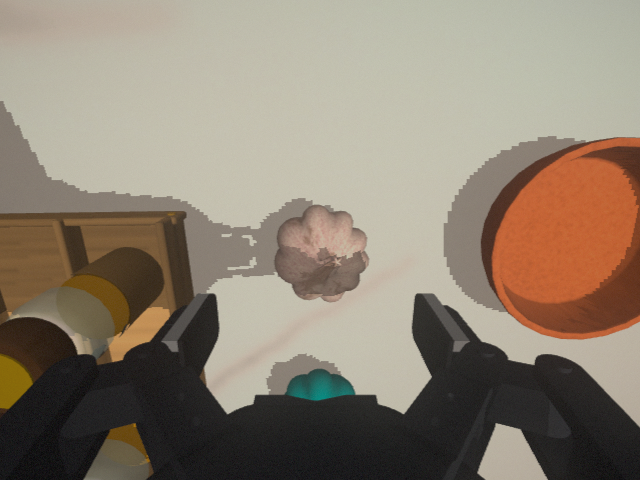

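>>> {"method": "send_rows", "body": {
  "motion": "-0.3 0.2 -0.5 0.1 0.8 0 0; -0.3 0.2 -1 0 0 0 0; 0 0 -1.2 0 0 0 0; 0 0 -1 0 0 0 0; 0 0 -0.6 0 0 0 0; 0 0 0 0 0 0 0; 0 0 0 0 0 0 0"
}}

```text
t: 28.57
eef_pos: [0.4422, -0.1566, 0.0232]
tool_rot: [0.002, 0.047, 0.999, -0.0]
contact_force: [-0.9, 0.2, 0.7]
gripper_width: 0.996
```

Run:
```python
from h import *
state()
```

```text
t 28.57 p [ 0.4422 -0.1566  0.0232] jaw ang 84.63 tz [ 3.9e-03 -8.0e-04 -1.0e+00] F [-0.9  0.2  0.7] w 0.996 q [-0.09  0.5   0.36  2.21 -0.38  0.48  2.05]
```

>>> {"method": "send_rows", "body": {
  "motion": "-0.1 0 -0.8 0 0.2 0 0; 0 0 -0.6 0 0 0 0; 0 0 -0.3 0 0 0 0; 0 0 0 0 0 0 0.2; 0 0 0 0 0 0 0.4; 0 0 0 0 0 0 0.6; 0 0 0 0 0 0 1; 0 0 0 0 0 0 1; 0 0 0 0 0 0 1; 0 0 0 0 0 0 1; 0 0 0 0 0 0 1",
  "newtons": 25
}}

```text
t: 29.48
eef_pos: [0.4424, -0.157, 0.0063]
tool_rot: [0.001, 0.047, 0.999, -0.0]
contact_force: [-0.5, 0.1, -0.8]
gripper_width: 0.603
```

>>> {"method": "send_rows", "body": {
  "motion": "0 0 0.8 0 0 0 1; 0 0 1.5 0 0 0 1; 0 0 2 0 0 0 1; 0 0 2 0 0 0 1; 0 0 2 0 0 0 1; 0 0 1.5 0 0 0 1; 0 0 0 0 0 0 1"
}}

```text
t: 30.07
eef_pos: [0.4402, -0.1572, 0.11]
tool_rot: [-0.0, 0.048, 0.999, -0.0]
contact_force: [0.7, 0.3, 0.2]
gripper_width: 0.604
```

Run:
```python
from h import *
state(); ext=wrist_ext()
im=read_camera('wrist'); cv2.imwrite('pics/wrist20.png',im[:,:,::-1])
for d in regions_of('garlic_dish','wrist')[:2]:
    x,r=fitbb(DISH,[('wrist',bbox(d['region']),ext)],[.45,0]); print(d['conf'],d['point'],x.round(4),r.round(1))
```

```text
t 30.07 p [ 0.4402 -0.1572  0.11  ] jaw ang 84.51 tz [-1.e-03 -3.e-04 -1.e+00] F [0.7 0.3 0.2] w 0.604 q [-0.2   0.34  0.49  2.17 -0.25  0.68  1.93]
0.77 [540.3, 228.0] [ 0.4467 -0.0033] [ 2.2 -0.5 -1.9  0.5]
```

View pics/wrist20.png

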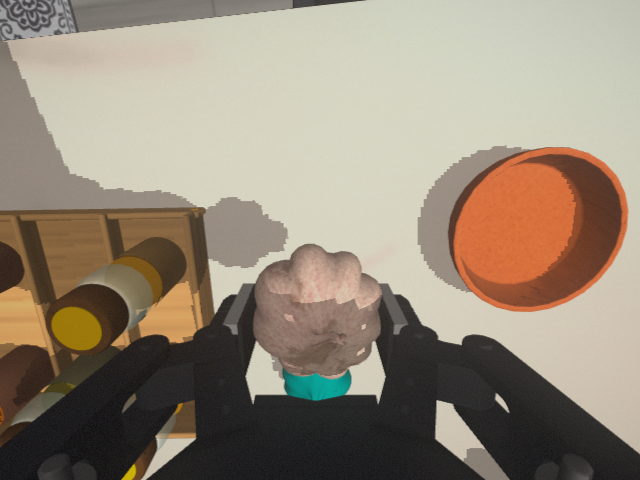

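>>> {"method": "send_rows", "body": {
  "motion": "0.1 1.5 0 0 0 0 1; 0.1 2.5 0 0 0 0 1; 0.2 2.5 0 0 0 0 1; 0.2 2.5 0 0 0 0 1; 0.2 2.5 0 0 0 0 1; 0.1 2 0 0 0 0 1; 0 1 0 0 0 0 1; 0 0 -0.8 0 0 0 1; 0 0 -1.5 0 0 0 1; 0 0 -1.2 0 0 0 1; 0 0 0 0 0 0 1; 0 0 0 0 0 0 1"
}}

```text
t: 31.17
eef_pos: [0.4395, -0.008, 0.0612]
tool_rot: [-0.01, 0.049, 0.999, -0.003]
contact_force: [0.3, -0.7, 0.3]
gripper_width: 0.61
```

Run:
```python
from h import *
state()
im=read_camera('wrist'); cv2.imwrite('pics/wrist21.png',im[:,:,::-1])
```

```text
t 31.17 p [ 0.4395 -0.008   0.0612] jaw ang 84.39 tz [-0.0203 -0.0046 -0.9998] F [ 0.3 -0.7  0.3] w 0.61 q [-0.47  0.4   0.41  2.25 -0.29  0.57  1.63]
```

View pics/wrist21.png

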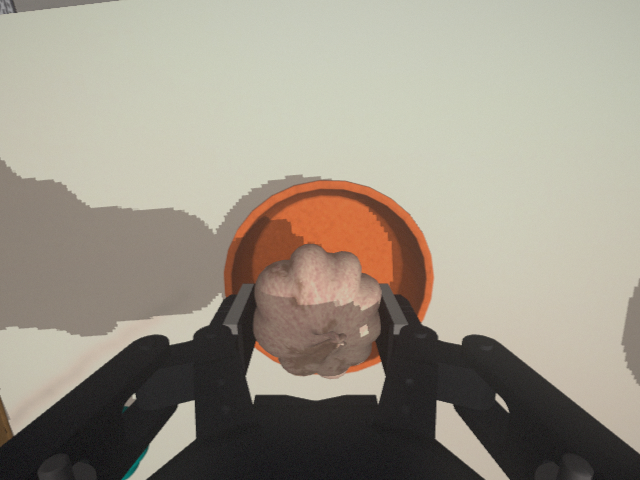

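>>> {"method": "send_rows", "body": {
  "motion": "0.5 0.3 0 0.3 -1.2 0 1; 0.4 0.3 -0.5 0 0 0 1; 0 0 -0.8 0 0 0 1; 0 0 -0.8 0 0 0 1; 0 0 0 0 0 0 1; 0 0 0 0 0 0 1"
}}

```text
t: 31.72
eef_pos: [0.4504, -0.0028, 0.0392]
tool_rot: [0.003, 0.05, 0.999, 0.001]
contact_force: [-0.4, -0.5, -0.5]
gripper_width: 0.605
```

Run:
```python
from h import *
state()
```

```text
t 31.72 p [ 0.4504 -0.0028  0.0392] jaw ang 84.24 tz [ 0.0056  0.0014 -1.    ] F [-0.4 -0.5 -0.5] w 0.605 q [-0.44  0.44  0.37  2.25 -0.33  0.49  1.66]
```

>>> {"method": "send_rows", "body": {
  "motion": "-0.1 0 -0.7 0 0.3 0 1; 0 0 -0.6 0 0 0 1; 0 0 -0.4 0 0 0 1; 0 0 0 0 0 0 1; 0 0 0 0 0 0 1; 0 0 0 0 0 0 0.35; 0 0 0 0 0 0 0.25; 0 0 0 0 0 0 0.22; 0 0 0 0 0 0 0.22; 0 0 0 0 0 0 0.22; 0 0 0 0 0 0 0.22; 0 0 0.8 0 0 0 0.22; 0 0 1.5 0 0 0 0.2; 0 0 2 0 0 0 0.1; 0 0 2.5 0 0 0 0; 0 0 3 0 0 0 0; 0 0 2 0 0 0 0; 0 0 0 0 0 0 0"
}}

```text
t: 33.22
eef_pos: [0.4473, -0.0041, 0.1455]
tool_rot: [-0.002, 0.051, 0.999, 0.0]
contact_force: [0.4, 0.8, -0.2]
gripper_width: 1.002
```

Run:
```python
from h import *
state()
im=read_camera('wrist'); cv2.imwrite('pics/wrist22.png',im[:,:,::-1])
```

```text
t 33.22 p [ 0.4473 -0.0041  0.1455] jaw ang 84.11 tz [-3.6e-03  6.0e-04 -1.0e+00] F [ 0.4  0.8 -0.2] w 1.002 q [-0.57  0.24  0.5   2.19 -0.17  0.76  1.52]
```

View pics/wrist22.png

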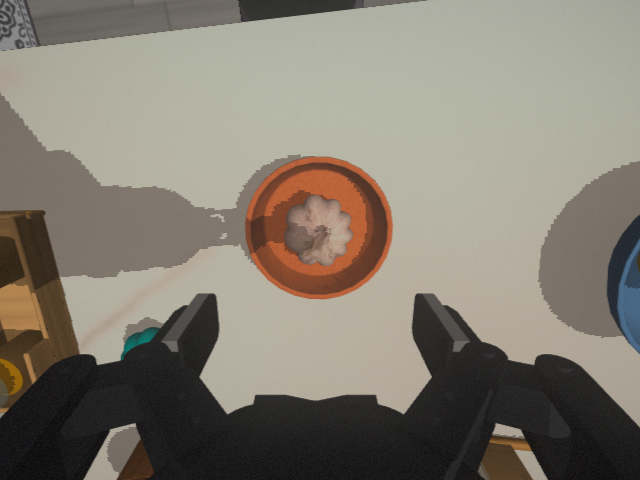

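>>> {"method": "send_rows", "body": {
  "motion": "0 1 1.5 0 0 0 0; 0 2 1.5 0 0 0 0; 0 2 0 0 0 0 0; 0 2 0 0 0 0 0; 0 1 0 0 0 0 0; 0 0 0 0 0 0 0; 0 0 0 0 0 0 0; 0 0 0 0 0 0 0; 0 0 0 0 0 0 0; 0 0 0 0 0 0 0; 0 0 0 0 0 0 0; 0 0 0 0 0 0 0"
}}

```text
t: 34.27
eef_pos: [0.4416, 0.0726, 0.1708]
tool_rot: [-0.007, 0.055, 0.998, -0.002]
contact_force: [0.3, -0.7, 0.4]
gripper_width: 1.0
```

Run:
```python
from h import *
state()
ims={n:read_camera(n) for n in ['scene','side']}
p=np.array([.4881,-.3474,-.0934]); c,s=np.cos(p[2]),np.sin(p[2])
R={}
for n in ims:
    for k in ['red_jar','yellow_jar']:
        for d in regions_of(k,n)[:3]:
            bb=bbox(d['region']); x,r=fitbb(JAR+[0,0,.008],[(n,bb,None)],[.45,-.3]); 
            e=x-p[:2]; print(n,k,round(d['conf'],2),np.round(d['point']),'tray xy',(c*e[0]+s*e[1]).round(4),(-s*e[0]+c*e[1]).round(4),r.round(1))
sc=ims['scene'][170:370,220:480,::-1]; cv2.imwrite('pics/sceneF.png',cv2.resize(sc,None,fx=3,fy=3,interpolation=cv2.INTER_CUBIC))
sc=ims['side'][180:400,260:480,::-1]; cv2.imwrite('pics/sideF.png',cv2.resize(sc,None,fx=2.7,fy=2.7,interpolation=cv2.INTER_CUBIC))
```

```text
t 34.27 p [0.4416 0.0726 0.1708] jaw ang 83.66 tz [-0.0138 -0.0037 -0.9999] F [ 0.3 -0.7  0.4] w 1.0 q [-0.72  0.19  0.47  2.16 -0.12  0.83  1.29]
scene yellow_jar 0.23 [412. 275.] tray xy 0.0563 0.0676 [-0.9 -0.2  0.8  0.2]
side red_jar 0.67 [357. 340.] tray xy -0.0394 -0.0479 [ 0.2 -6.6 -0.2  1.2]
side yellow_jar 0.57 [336. 296.] tray xy -0.0436 0.0695 [ 0.8 -3.8 -0.8  1.3]
```

View pics/sceneF.png

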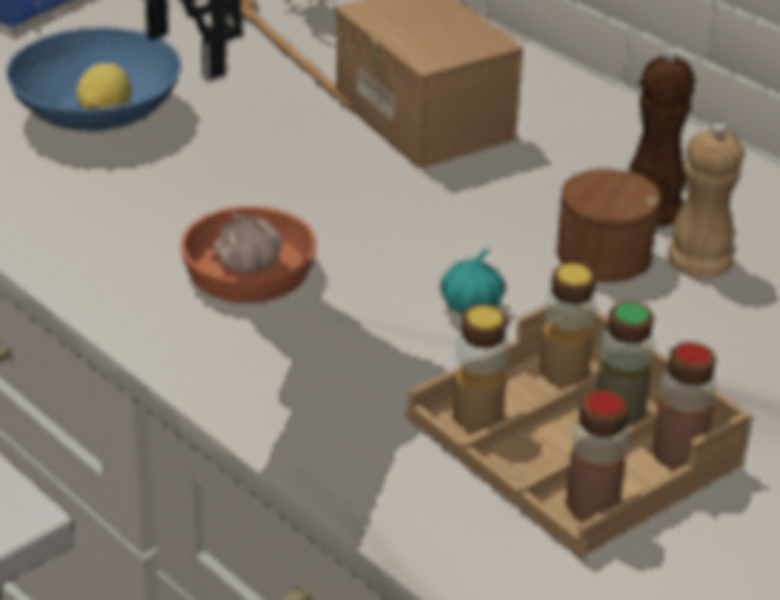

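View pics/sideF.png

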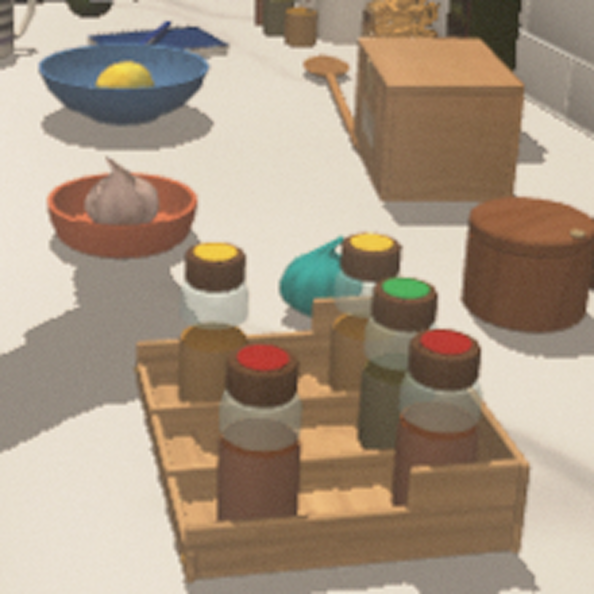

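Run:
```python
from h import *
p=np.array([.4881,-.3474,-.0934]); c,s=np.cos(p[2]),np.sin(p[2])
for n,k,uv in [('scene','red',(421.3,305)),('scene','yellow',(381.3,276.3)),('side','red',(357.4,312.6)),('side','yellow',(339.6,273.7)),('scene','trayred',(692/3+220,357/3+170)),('side','trayred',(447/2.7+260,343/2.7+180))]:
    e=ray(n,uv,.104)[:2]-p[:2]; print(n,k,(c*e[0]+s*e[1]).round(4),(-s*e[0]+c*e[1]).round(4))
```

```text
scene red -0.0409 -0.0664
scene yellow -0.0429 0.0613
side red -0.0429 -0.0674
side yellow -0.0453 0.0588
scene trayred 0.0503 -0.0634
side trayred 0.0503 -0.0632
```

Both jars are within about 5 mm of their row's centre line and upright, so I'm handing in.

Run:
```python
from station import *
print(hand_in())
```

```text
the job is handed in; nothing more can be done
None
```

All four things are put away, and I handed the job in at about 34 s of the 93 s allowed. No verdict was reported.

- **Lemon:** it lies in the blue bowl, about 15 mm off centre by eye from the wrist picture.
- **Garlic:** the pale pink bulb, not the turquoise look-alike, sits near the centre of the terracotta dish.
- **Red and yellow jars:** each was lowered onto the tray floor before release and stands upright in front of the jar of its colour. Measured from the lid stickers in two cameras, red is at about x −42 mm, y −67 mm (row centre −63). Yellow is at about x −44 mm, y +60 mm (row centre +63).
- **Jars already in the tray:** all three stand upright in the last pictures. I re-measured only the red one, and it had not moved.

**Checks that failed or disagreed:**
- **Red jar, side camera:** the network-based fit put it at y −48 mm, just outside the limit. The tray wall hid its base and the fit was poor, so I went by the stickers, which agree to about 1 mm between cameras.
- **Jars, scene camera:** the network did not find the red jar. Its only "yellow jar" there (confidence 0.23) was the one already in the tray.
- **Wrist camera:** at first it read positions 4–7 mm farther left (+y) for several things than the two fixed cameras. I re-measured above each thing before closing on it.

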